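Set the reference cell in the photometer's light path

ROBOT

A 7-joint arm with a two-finger parallel gripper is mounted at the origin on the work surface. World frame = base frame: x ahead of the robot, y to its left, z up, the work surface at z = 0. Lengths are in m, angles in rad, forces in N, time in s.
With the tool pointing down it reaches from about 0.425 to 0.925 m from the base axis. Payload 6.8 kg.
Tool frame: the origin (TCP) lies midway between the tips of the shut fingers; the grasp point (between the pads) lies 19 mm behind it (bot.pinch_z is the z of the grasp point in the tool frame, in m); z points along the fingers, y is the direction in which the jaws open and shut (so a half turn about z gives the same grasp; the last joint's range is limited). The gripper opens to 85 mm and grips with 20 to 120 N. Pads are 22 mm wide; open, the fingers measure 114 mm over their backs; the gripper's body (76 mm by 85 mm) begins 54 mm behind the grasp point. The pads swing forward as they close: fully open they stand 13 mm farther back than shut.
Start: joints at [-1.324, 0.477, 0.022, 1.555, -0.011, 1.109, -0.083], TCP at [0.234, 0.633, 0.231] pointing down, gripper open.
Joint ranges: [-2.96, 2.96], [-0.34, 2.1], [-1.41, 1.46], [0.24, 2.44], [-1.37, 4.51], [0.17, 1.92], [-2.96, 2.96]. Speed limits (rad/s): [2.39, 2.39, 3.14, 3.14, 3.14, 3.14, 3.14].

INTERFACE

Orientations are given as a unit quaternion [w, x, y, z].
In Python, from station import bot gives the robot as it stands.
- The arm moves only by the shell command python3 -m crank 'ROWS' [FORCE]. ROWS is JSON, a list of rows, each an object of numbers: "grip": the opening, from 0 (shut) to 1 (fully open); "x", "y", "z": the shift along the tool's x, y, z each as a share of 0.03 m, from -1 to 1; "wx", "wy", "wz": the turn, a rotation vector about the tool's x, y, z each as a share of 0.12 rad, from -1 to 1. A call has exactly 10 rows; each row shifts and turns the pose as measured when the row begins, along the tool's axes as they then stand; what a row does not reach is not made up. A row lasts 1/10 s, in which the tool goes at most 50 mm and 8.59 degrees, less where a joint would pass 70% of its speed; a pose out of reach is approached as far as the arm can. A call with a number of a shift or a turn outside -1 to 1 is refused whole. A call with a gripper value outside its range is refused whole. The fingers move at their own pace and stop on an object; FORCE is the grip in N (left out, the last holds). Time passes only in rows, so rows that do not move let the fingers close, or fill a call up. It gives the time, the measured TCP pose, the force and the opening at its end, in the units of the state.
- bot.get_obs(): the state, without advancing time (a new reading comes with each control period).
- bot.read_camera(name): name is "side" or "top" or "wrist"; returns (picture, depth): 480x640x3 uint8, red, green, blue; 480x640 float32, m along the optical axis (not along the pixel's ray), 0 where there is no reading.
- bot.camera_params(name): a dict with "camera_matrix" (3x3 intrinsics, pixels), "R" (3x3) and "t" (3): a world point X has camera coordinates R X + t. Camera axes: x right, y down, z forward; pixel columns grow to the right and rows downward; lengths in m; the calibration is good to about 2 mm. A picture is of the moment at which its call begins: read the wrist's pose just before it. camera_params takes no time and is no camera call; for the wrist camera it gives the pose at the moment of the call.
- bot.hand_in(): hands the job in, once; it reports no verdict.
The state is a dict: "t": time; "q": joint angles; "joint_vel": joint speeds; "joint_torque": joint torques, N m; "eef_pos": TCP position; "tool_rot": TCP orientation; "contact_force": force on the tool from outside, world axes, zero at the start; "torque": the same for the moment, N m; "gripper_width": opening from 0.0 (shut) to 1.0 (fully open).
Only numpy, scipy, OpenCV 4.12 (cv2) and the standard library are available. Lean on these libraries where they do the work, as an engineer would, in place of code of your own. Each camera call takes 0.05 s, during which the arm holds its last target. There are 200 camera calls.

TASK

Take the sample cell out of its sloping rest, stand it upright on the white tile and let go. Then pick it up again and lower it into the photometer's square well until it sits fully home, blue cap up, with its clear windows facing the lamp and the detector so that the light passes through. Do not drop the cell, and leave the beaker, the jar and the wash bottle where they stand.

Things in the scene. Friction and masses are not known exactly. Their poses are not given: they have to be found in the camera images.
- cell: Sealed sample cell, 0.15-0.31 kg: square body 40 x 40 mm, 80 mm tall, under a square blue cap (106 mm in all). Origin: centre of the underside, z up the cell to the cap. The faces across x are clear amber windows, those across y opaque black cheeks. It starts leaning 45 degrees in the rest, cap up and away from the robot, windows facing up and down, cheeks at the sides; nothing holds it down.
- cap (a point): Centre of the cell's blue cap, 93 mm above the cell's underside. The cap is a square block 30 x 30 mm, 26 mm tall (80 to 106 mm above the underside), sides parallel to the body's. A white stripe on its top runs along the cell's x axis, the way light passes through.
- rest: Fixed sloping rest, white on an aluminium baseplate 150 x 90 x 8 mm. Origin on the bench; x points the way the cell leans. The cell's end stops on a ledge 30 mm wide, its lower window lies on a slab 26 mm wide, so both cheeks are free for fingers. The cell's underside centre starts 30 mm to -x of the origin, 35 mm above the bench.
- tile_top (a point): Centre of the upper face of the fixed white ceramic tile, 110 x 110 mm, 10 mm thick, lying on the bench between the rest and the photometer.
- photometer: Fixed photometer. Origin on the bench under the well's centre; the light path runs along y. Black block 84 mm (x) x 86 mm (y) x 40 mm tall with the well, between two white housings, each 66 mm (x) x 56 mm (y) x 74 mm tall, 47 to 103 mm from the origin: lamp at +y (yellow mark), detector at -y (blue mark). Lens tubes, 24 mm wide, 60 mm up, end 29 mm from the centre.
- well (a point): Centre of the floor of the photometer's square well, 10 mm above the bench: 46 x 46 mm, 30 mm deep, sides parallel to the photometer's x and y, rim chamfered 4 mm. It also takes the cell a quarter turn wrong: the cell's x must lie along the photometer's y, either way round. The cap of a seated cell is 90 to 116 mm above the bench.
- beaker: Bystander: empty glass beaker, 68 mm in diameter, 85 mm tall. Origin at the centre of its underside.
- jar: Bystander: amber jar with a white cap, 54 mm in diameter, 65 mm tall. Origin at the centre of its underside.
- washbottle: Bystander: white wash bottle with a red cap and spout, 64 mm in diameter, 185 mm tall with its spout. Origin at the centre of its underside.
Not all that is in view belongs to the job. Leave any turquoise or yellow look-alike of the cell alone.

How it is judged:
On the way:
1. the cell stands upright on the white tile, let go (angle between cell's own z axis and vertical below 0.1 rad and contact force between the fingers and cell below 0.1 N and linear speed of cell below 0.02 m/s and horizontal distance between cell and tile_top below 0.055 m and z of cell in the frame of tile_top between -0.003 and 0.004 m), for 0.2 s.
At the end, for the whole second after the job is handed in: The cell is released and at rest, upright (within 0.10 rad), on the floor of the photometer's well (underside within 4 mm of the floor, within 6 mm of its centre), with its window axis along the light path within 0.18 rad, either way round (angle between cell's own z axis and vertical below 0.1 rad and contact force between the fingers and cell below 0.1 N and linear speed of cell below 0.02 m/s and horizontal distance between cell and well below 0.006 m and z of cell in the frame of well below 0.004 m and angle between the x axis of cell and the y axis of photometer, either way round below 0.18 rad); the robot touches nothing.
It fails at once if the cell is dropped or knocked: moving faster than 0.5 m/s while the fingers do not hold it (contact force between the fingers and cell below 0.1 N and linear speed of cell above 0.5 m/s).
It fails at once if the beaker is moved more than 30 mm or tipped (distance of beaker from where it was at the start of the episode above 0.03 m or angle between beaker's own z axis and vertical above 0.4 rad).
It fails at once if the jar is moved more than 30 mm or tipped (distance of jar from where it was at the start of the episode above 0.03 m or angle between jar's own z axis and vertical above 0.4 rad).
It fails at once if the washbottle is moved more than 30 mm or tipped (distance of washbottle from where it was at the start of the episode above 0.03 m or angle between washbottle's own z axis and vertical above 0.4 rad).
It also fails if it takes over 64 s, if anything falls off the work surface, if the arm or the gripper's body presses on something with over 40 N, if the wrist force passes 120 N, or if a joint passes its speed limit or range.

## Working session

There is one attempt and no reset: what is moved stays moved. The work goes in short steps, Python scripts to look and compute and a shell command to move; the robot and the scene stay as the last step left them, time stands still between calls to the robot, and variables do not carry over. Pictures are saved under pics/ and viewed, about 8 in all and at most 12, crops included, and the job is handed in when it is done.

```bash
mkdir -p pics; ls
python3 - <<'E'
from station import bot
import cv2,numpy as np
o=bot.get_obs();print({k:np.round(v,3).tolist() for k,v in o.items()},bot.pinch_z)
for n in("top","side"):
    p,d=bot.read_camera(n);c=bot.camera_params(n);np.savez(f"{n}0.npz",p=p,d=d,**c)
    cv2.imwrite(f"pics/{n}0.png",p[:,:,::-1]);print(n,np.round(c["R"],3).tolist(),np.round(c["t"],3),np.round(c["camera_matrix"],1).tolist())
E
```

```text
pics
{'t': 0.0, 'q': [-1.324, 0.478, 0.022, 1.556, -0.011, 1.109, -0.083], 'joint_vel': [-0.0, 0.0, 0.0, -0.0, -0.001, -0.0, -0.0], 'joint_torque': [0.001, -59.645, 1.609, -28.119, 0.013, 0.009, 0.0], 'eef_pos': [0.234, 0.632, 0.23], 'tool_rot': [-0.0, 0.176, 0.984, -0.001], 'contact_force': [-0.83, 0.541, 0.795], 'torque': [0.019, 0.01, -0.003], 'gripper_width': 1.002} -0.0187
top [[-0.016, -1.0, -0.008], [-0.993, 0.017, -0.115], [0.115, 0.006, -0.993]] [0.123 0.52  0.977] [[464.5, 0.0, 313.7], [0.0, 464.5, 238.8], [0.0, 0.0, 1.0]]
side [[0.924, -0.382, 0.022], [-0.22, -0.578, -0.786], [0.313, 0.721, -0.618]] [-0.461  0.259  0.887] [[497.6, 0.0, 325.4], [0.0, 497.6, 236.1], [0.0, 0.0, 1.0]]
```

View pics/top0.png

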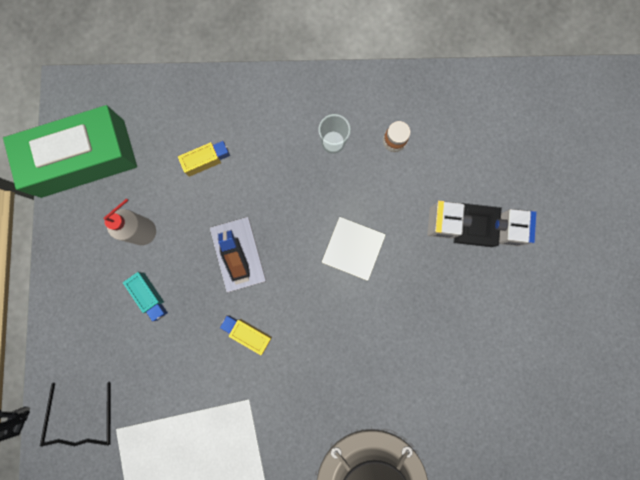

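View pics/side0.png

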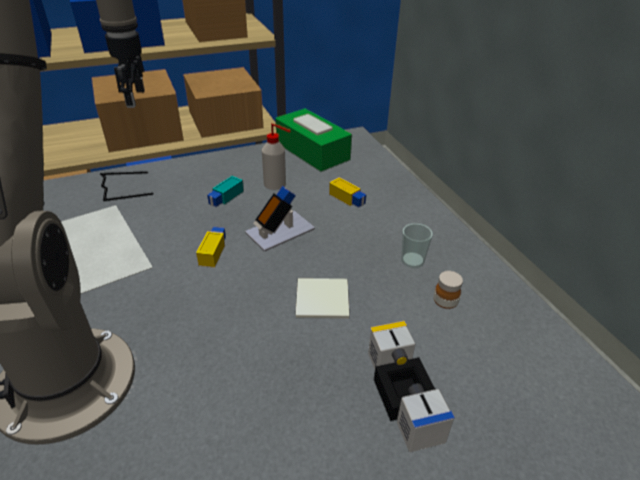

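The top view shows four objects that could be the cell:
- Dark and amber body with a blue cap, on the lavender rest, at (233,256).
- Yellow look-alike at (205,157).
- Yellow look-alike at (247,337).
- Turquoise look-alike at (144,296).

I choose the one at (233,256). The tile is at (353,248), the photometer at (484,223) with its yellow lamp mark on the left (+y), the beaker at (335,132), the jar at (397,135) and the wash bottle at (130,225). The side view agrees, with the cell at (273,212). Next I'll measure these and check the choice in a close crop.

```bash
cat > h.py <<'E'
import numpy as np,cv2
from scipy.spatial.transform import Rotation as Rn
def ray(c,uv,z):
    "pixels -> world points on plane z"
    uv=np.atleast_2d(np.asarray(uv,float));K,R,t=c["camera_matrix"],c["R"],c["t"]
    d=(np.c_[uv,np.ones(len(uv))]@np.linalg.inv(K).T)@R; o=-R.T@t
    return o+d*((z-o[2])/d[:,2])[:,None]
def cloud(c,d):
    v,u=np.mgrid[:480,:640];P=(np.stack([u,v,np.ones_like(u)],-1)@np.linalg.inv(c["camera_matrix"]).T)*d[...,None]
    return (P-c["t"])@c["R"]
def blob(m):
    n,l,s,c=cv2.connectedComponentsWithStats(m.astype(np.uint8));i=1+np.argmax(s[1:,4]);return l==i
def rect(c,m,z):
    "min-area rect of mask on plane z: centre, size, angle"
    k=max(cv2.findContours(m.astype(np.uint8),0,2)[0],key=cv2.contourArea)[:,0]
    P=ray(c,k,z)[:,:2];(cx,cy),s,a=cv2.minAreaRect((P*1000).astype(np.float32));return np.round([cx,cy,*s,a],1)
E
python3 - <<'E'
from h import *
T=dict(np.load("top0.npz"));p,d=T["p"],T["d"];W=cloud(T,d);hsv=cv2.cvtColor(p,cv2.COLOR_RGB2HSV);H,S,V=cv2.split(hsv)
def win(x0,y0,x1,y1):
    m=np.zeros((480,640),bool);m[y0:y1,x0:x1]=1;return m
for n,m,z in [("tile",win(310,205,400,290)&(V>190),.010),("base",win(200,205,280,300)&(V>140)&(S<60),.008)]:
    m=blob(m);print(n,rect(T,m,z),"z",np.median(W[m][:,2]))
# photometer by colour marks and height
r=win(425,190,550,260)
for n,m in [("yel",r&(S>120)&(H>18)&(H<35)&(V>120)),("blu",r&(S>120)&(H>100)&(H<130)&(V>80)),("topL",win(425,190,470,260)&(W[...,2]>.068)),("topR",win(500,190,550,260)&(W[...,2]>.068)),("both",r&(W[...,2]>.066)),("block",win(455,195,506,255)&(V<70))]:
    m=blob(m);v,u=np.nonzero(m);print(n,m.sum(),u.mean(),v.mean(),"W",np.round(np.median(W[m],0),4),"rect",rect(T,m,.04 if n=="block" else .074))
c=win(205,220,270,290)
for n,m in [("cap",c&(S>120)&(H>100)&(H<130)&(V>60)),("amber",c&(S>110)&(H<20)&(V>60))]:
    m=blob(m);v,u=np.nonzero(m);print(n,m.sum(),u.mean(),v.mean(),"W",np.round(np.median(W[m],0),4))
for n,(u,v,z) in dict(beaker=(333,142,0),jar=(397,134,.065),bottle=(118,222,.15),bottlebase=(145,232,0)).items():print(n,np.round(ray(T,(u,v),z),3))
q=np.hstack([cv2.resize(p[205:305,190:290],(600,600)[:2],interpolation=2)])
S_=dict(np.load("side0.npz"))["p"]
q=np.hstack([cv2.resize(p[205:305,200:280],(400,500),interpolation=2),cv2.resize(S_[170:260,240:312],(400,500),interpolation=2)])
cv2.imwrite("pics/crop.png",q[:,:,::-1])
E
```

```text
tile [502.7  27.7 109.6 109.3  67.6] z 0.010065856382505142
base [479.2 276.8 200.5 116.1  21.6] z 0.007496561334352949
yel 163 439.30674846625766 216.0245398773006 W [ 0.5606 -0.148   0.075 ] rect [ 560.1 -148.    10.8   66.1   82.4]
blu 152 532.421052631579 226.5065789473684 W [ 0.5354 -0.3393  0.075 ] rect [ 535.3 -339.6   10.1   64.9   82.5]
topL 917 449.8124318429662 217.50054525627044 W [ 0.5559 -0.1693  0.074 ] rect [ 555.9 -174.5   71.9   68.    81.4]
topR 948 519.8533755274261 225.33227848101265 W [ 0.5386 -0.3138  0.074 ] rect [ 539.4 -308.7   72.7   67.7   82.5]
both 989 519.1466127401416 225.34782608695653 W [ 0.5387 -0.313   0.074 ] rect [ 539.7 -305.8   78.5   67.7   82.5]
block 1391 480.5233644859813 226.16175413371676 W [ 0.5416 -0.2507  0.0382] rect [ 545.1 -238.8   92.9   87.2   82.5]
cap 209 226.72727272727272 242.04784688995215 W [0.5073 0.2857 0.111 ]
amber 342 234.7514619883041 264.2368421052632 W [0.4672 0.2774 0.0765]
beaker [[0.748 0.067 0.   ]]
jar [[ 0.742 -0.068  0.065]]
bottle [[0.547 0.49  0.15 ]]
bottlebase [[0.547 0.493 0.   ]]
```

View pics/crop.png

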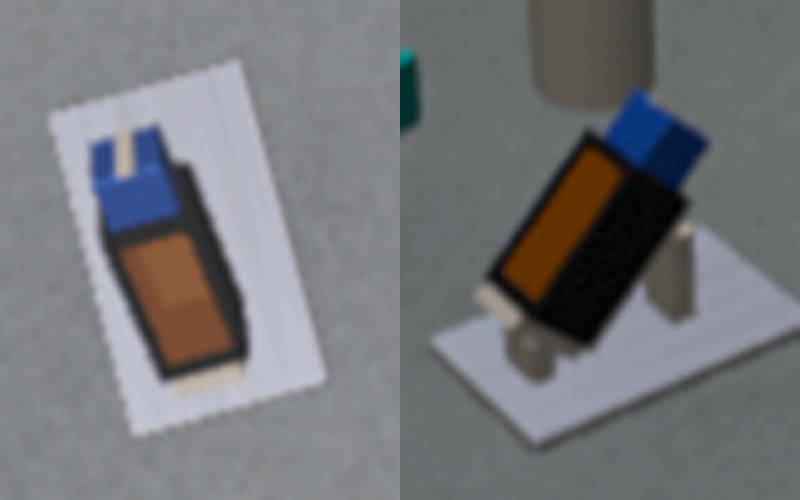

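The crop confirms it: amber window, black cheeks, blue cap with a white stripe, leaning on the white rest. The baseplate corners in the full picture are (210,227.6), (248,217), (265,281) and (227,292.4). The photometer marks lie 193 mm apart and the housing tops are at 0.074 m, which is as specified. Now I'll work out the grasp.

```bash
cat >> h.py <<'E'
def Rtool(yaw,tilt):
    "tool y at angle yaw (deg) in world, tilted about tool y; tilt>0: fingers point toward heading yaw-90 (forward)"
    y=np.deg2rad(yaw);b=Rn.from_matrix(np.array([[-np.sin(y),np.cos(y),0],[np.cos(y),np.sin(y),0],[0,0,-1]]).T.T)
    # columns: tool x = -(heading), tool y = (cos,sin), tool z down
    M=np.c_[[-np.sin(y),np.cos(y),0],[np.cos(y),np.sin(y),0],[0,0,-1]]
    return Rn.from_matrix(M)*Rn.from_euler('y',-tilt,degrees=True)
def plan(pos,R,pinch=True,n=None):
    from station import bot
    o=bot.get_obs();q=o["tool_rot"];R0=Rn.from_quat([q[1],q[2],q[3],q[0]]);p0=np.array(o["eef_pos"])
    if pinch: pos=np.array(pos)-R.apply([0,0,bot.pinch_z])
    D=np.array(pos)-p0; rv=(R0.inv()*R).as_rotvec()
    print("t %.2f tcp"%o["t"],np.round(p0,4),"target tcp",np.round(pos,4),"world d",np.round(D,4),"width %.3f"%o["gripper_width"],"F",np.round(o["contact_force"],1))
    print(" shift rows(cur axes)",np.round(R0.inv().apply(D)/.03,2)," (target axes)",np.round(R.inv().apply(D)/.03,2)," rot rows",np.round(rv/.12,2))
    if n:
        for i in range(n): print("  row",i,np.round((R0*Rn.from_rotvec(rv*i/n)).inv().apply(D/n)/.03,2))
E
python3 - <<'E'
from h import *
T=dict(np.load("top0.npz"))
C=ray(T,[(210,227.6),(248,217),(265,281),(227,292.4)],.008);c=C.mean(0)
print(C.round(4).tolist(),[np.linalg.norm(C[i]-C[i-1]).round(3) for i in range(4)])
x=(C[0]-C[3])+(C[1]-C[2]);yaw=np.degrees(np.arctan2(x[1],x[0]));print("rest",c,yaw)
ex=np.array([np.cos(np.radians(yaw)),np.sin(np.radians(yaw)),0])
ax=(ex+[0,0,1])/2**.5;u=np.array([c[0],c[1],0])-.03*ex+[0,0,.035]
capfront=u+.093*ax+.015*(-ex+[0,0,1])/2**.5
print("under",u,"grasp65",u+.065*ax,"predicted cap upper face",capfront,"amber face@45",u+.045*ax+.02*(-ex+[0,0,1])/2**.5)
plan(u+.065*ax,Rtool(90+yaw,-20),n=10)
plan(u+.065*ax+[0,0,.14],Rtool(90+yaw,-20),n=12)
E
```

```text
[[0.5538, 0.3451, 0.008], [0.5762, 0.2604, 0.008], [0.4333, 0.2229, 0.008], [0.4097, 0.3063, 0.008]] [np.float64(0.149), np.float64(0.088), np.float64(0.148), np.float64(0.087)]
rest [0.49326574 0.28367129 0.008     ] 14.872248673856667
under [0.46427073 0.27597135 0.035     ] grasp65 [0.50869297 0.28776815 0.08096194] predicted cap upper face [0.51757741 0.29012751 0.11136753] amber face@45 [0.4813562  0.28050858 0.08096194]
t 0.10 tcp [0.2343 0.6325 0.2304] target tcp [0.5025 0.2861 0.0634] world d [ 0.2682 -0.3463 -0.1671] width 0.998 F [ 0.3  0.2 -0.9]
 shift rows(cur axes) [-12.39  -7.71   5.58]  (target axes) [ -7.24 -13.45   3.29]  rot rows [ 0.88  2.81 -5.07]
  row 0 [-1.24 -0.77  0.56]
  row 1 [-1.21 -0.84  0.53]
  row 2 [-1.17 -0.91  0.49]
  row 3 [-1.13 -0.97  0.47]
  row 4 [-1.09 -1.03  0.44]
  row 5 [-1.04 -1.09  0.41]
  row 6 [-0.98 -1.15  0.39]
  row 7 [-0.92 -1.21  0.37]
  row 8 [-0.86 -1.26  0.36]
  row 9 [-0.79 -1.3   0.34]
t 0.10 tcp [0.2343 0.6325 0.2304] target tcp [0.5025 0.2861 0.2034] world d [ 0.2682 -0.3463 -0.0271] width 0.998 F [ 0.3  0.2 -0.9]
 shift rows(cur axes) [-12.39  -7.72   0.92]  (target axes) [ -5.64 -13.45  -1.09]  rot rows [ 0.88  2.81 -5.07]
  row 0 [-1.03 -0.64  0.08]
  row 1 [-1.   -0.69  0.05]
  row 2 [-0.97 -0.74  0.03]
  row 3 [-0.93 -0.79  0.01]
  row 4 [-0.89 -0.84 -0.01]
  row 5 [-0.84 -0.88 -0.02]
  row 6 [-0.8  -0.92 -0.04]
  row 7 [-0.75 -0.96 -0.05]
  row 8 [-0.69 -1.   -0.06]
  row 9 [-0.64 -1.03 -0.07]
  row 10 [-0.59 -1.07 -0.08]
  row 11 [-0.53 -1.09 -0.09]
```

```bash
python3 -m crank '[{"grip":1,"x":-0.9,"y":-0.6,"wx":0.1,"wy":0.28,"wz":-0.5},{"grip":1,"x":-0.9,"y":-0.65,"wx":0.1,"wy":0.28,"wz":-0.5},{"grip":1,"x":-0.9,"y":-0.7,"wx":0.1,"wy":0.28,"wz":-0.5},{"grip":1,"x":-0.85,"y":-0.75,"wx":0.1,"wy":0.28,"wz":-0.5},{"grip":1,"x":-0.85,"y":-0.8,"wx":0.1,"wy":0.28,"wz":-0.5},{"grip":1,"x":-0.8,"y":-0.85,"wx":0.1,"wy":0.28,"wz":-0.5},{"grip":1,"x":-0.75,"y":-0.9,"wx":0.1,"wy":0.28,"wz":-0.5},{"grip":1,"x":-0.7,"y":-0.9,"wx":0.1,"wy":0.28,"wz":-0.5},{"grip":1,"x":-0.65,"y":-0.95,"wx":0.1,"wy":0.28,"wz":-0.5},{"grip":1,"x":-0.6,"y":-1,"wx":0.1,"wy":0.28,"wz":-0.5}]' 40
cat > g.py <<'E'
from h import *
yaw=14.9;ex=np.array([np.cos(np.radians(yaw)),np.sin(np.radians(yaw)),0])
ax=(ex+[0,0,1])/2**.5;u=np.array([.4643,.2760,.035]);G=u+.065*ax;RG=Rtool(90+yaw,-20)
E
python3 - <<'E'
from g import *
plan(G+[0,0,.10],RG,n=6)
E
```

```text
t 0.10 tcp [0.2343 0.6325 0.2304] target tcp [0.5025 0.2862 0.1634] world d [ 0.2682 -0.3463 -0.0671] width 0.998 F [ 0.3  0.2 -0.9]
 shift rows(cur axes) [-12.39  -7.71   2.25]  (target axes) [ -6.09 -13.45   0.16]  rot rows [ 0.88  2.81 -5.07]
  row 0 [-2.07 -1.29  0.37]
  row 1 [-1.94 -1.48  0.29]
  row 2 [-1.8  -1.67  0.21]
  row 3 [-1.63 -1.84  0.14]
  row 4 [-1.44 -1.99  0.09]
  row 5 [-1.24 -2.13  0.05]invalid input
```

```bash
python3 -m crank '[{"grip":1,"x":-0.9,"y":-0.6,"z":0,"wx":0.1,"wy":0.28,"wz":-0.5},{"grip":1,"x":-0.9,"y":-0.65,"z":0,"wx":0.1,"wy":0.28,"wz":-0.5},{"grip":1,"x":-0.9,"y":-0.7,"z":0,"wx":0.1,"wy":0.28,"wz":-0.5},{"grip":1,"x":-0.85,"y":-0.75,"z":0,"wx":0.1,"wy":0.28,"wz":-0.5},{"grip":1,"x":-0.85,"y":-0.8,"z":0,"wx":0.1,"wy":0.28,"wz":-0.5},{"grip":1,"x":-0.8,"y":-0.85,"z":0,"wx":0.1,"wy":0.28,"wz":-0.5},{"grip":1,"x":-0.75,"y":-0.9,"z":0,"wx":0.1,"wy":0.28,"wz":-0.5},{"grip":1,"x":-0.7,"y":-0.9,"z":0,"wx":0.1,"wy":0.28,"wz":-0.5},{"grip":1,"x":-0.65,"y":-0.95,"z":0,"wx":0.1,"wy":0.28,"wz":-0.5},{"grip":1,"x":-0.6,"y":-1,"z":0,"wx":0.1,"wy":0.28,"wz":-0.5}]' 40
python3 - <<'E'
from g import *
plan(G+[0,0,.10],RG,n=6)
E
```

```text
t: 1.1
eef_pos: [0.4523, 0.3659, 0.1965]
tool_rot: [-0.182, -0.143, 0.972, -0.031]
contact_force: [0.9, 1.1, -0.4]
gripper_width: 1.0
t 1.10 tcp [0.4523 0.3659 0.1965] target tcp [0.5025 0.2862 0.1634] world d [ 0.0502 -0.0797 -0.0331] width 1.000 F [ 0.9  1.1 -0.4]
 shift rows(cur axes) [-1.19 -3.02  0.75]  (target axes) [-1.25 -3.    0.72]  rot rows [-0.16 -0.19  0.23]
  row 0 [-0.2  -0.5   0.12]
  row 1 [-0.2  -0.5   0.12]
  row 2 [-0.2  -0.5   0.12]
  row 3 [-0.2  -0.5   0.12]
  row 4 [-0.21 -0.5   0.12]
  row 5 [-0.21 -0.5   0.12]
```

```bash
python3 -m crank '[{"grip":1,"x":-0.25,"y":-0.6,"z":0.15,"wx":-0.03,"wy":-0.04,"wz":0.05},{"grip":1,"x":-0.25,"y":-0.6,"z":0.15,"wx":-0.03,"wy":-0.04,"wz":0.05},{"grip":1,"x":-0.25,"y":-0.6,"z":0.15,"wx":-0.03,"wy":-0.04,"wz":0.05},{"grip":1,"x":-0.25,"y":-0.6,"z":0.15,"wx":-0.03,"wy":-0.04,"wz":0.05},{"grip":1,"x":-0.25,"y":-0.6,"z":0.15,"wx":-0.03,"wy":-0.04,"wz":0.05},{"grip":1,"x":0,"y":0,"z":0,"wx":0,"wy":0,"wz":0},{"grip":1,"x":0,"y":0,"z":0,"wx":0,"wy":0,"wz":0},{"grip":1,"x":0,"y":0,"z":0,"wx":0,"wy":0,"wz":0},{"grip":1,"x":0,"y":0,"z":0,"wx":0,"wy":0,"wz":0},{"grip":1,"x":0,"y":0,"z":0,"wx":0,"wy":0,"wz":0}]'
python3 - <<'E'
from g import *
from station import bot
plan(G+[0,0,.10],RG)
plan(G,RG)
c=bot.camera_params("wrist");p,d=bot.read_camera("wrist");np.savez("w1.npz",p=p,d=d,**c);cv2.imwrite("pics/w1.png",p[:,:,::-1])
W=cloud(c,d);H,S,V=cv2.split(cv2.cvtColor(p,cv2.COLOR_RGB2HSV))
for n,m in [("cap",(S>120)&(H>100)&(H<130)&(V>50)),("amber",(S>110)&(H<20)&(V>40))]:
    m=blob(m);P=W[m&(d>0)];print(n,m.sum(),np.round(P.mean(0),4),"rel cell: along,across,normal",[np.round(np.percentile((P-u)@a,[3,50,97]),4) for a in(ax,np.cross([0,0,1],ex),(-ex+[0,0,1])/2**.5)])
E
```

```text
t: 2.1
eef_pos: [0.5056, 0.2806, 0.159]
tool_rot: [-0.171, -0.124, 0.977, -0.023]
contact_force: [0.3, -0.2, -0.2]
gripper_width: 1.001
t 2.10 tcp [0.5056 0.2806 0.159 ] target tcp [0.5025 0.2862 0.1634] world d [-0.0031  0.0056  0.0044] width 1.001 F [ 0.3 -0.2 -0.2]
 shift rows(cur axes) [ 0.1   0.21 -0.12]  (target axes) [ 0.1   0.21 -0.12]  rot rows [ 0.01  0.02 -0.06]
t 2.10 tcp [0.5056 0.2806 0.159 ] target tcp [0.5025 0.2862 0.0634] world d [-0.0031  0.0056 -0.0956] width 1.001 F [ 0.3 -0.2 -0.2]
 shift rows(cur axes) [-1.03  0.21  3.01]  (target axes) [-1.04  0.21  3.01]  rot rows [ 0.01  0.02 -0.06]
cap 3772 [0.5121 0.2882 0.1114] rel cell: along,across,normal [array([0.0731, 0.0913, 0.0972]), array([-0.0143, -0.0006,  0.0134]), array([-0.0012,  0.0234,  0.0248])]
amber 3819 [0.4698 0.2767 0.0786] rel cell: along,across,normal [array([0.0014, 0.0362, 0.0627]), array([-0.0141, -0.0008,  0.0126]), array([0.026 , 0.027 , 0.0279])]
```

View pics/w1.png

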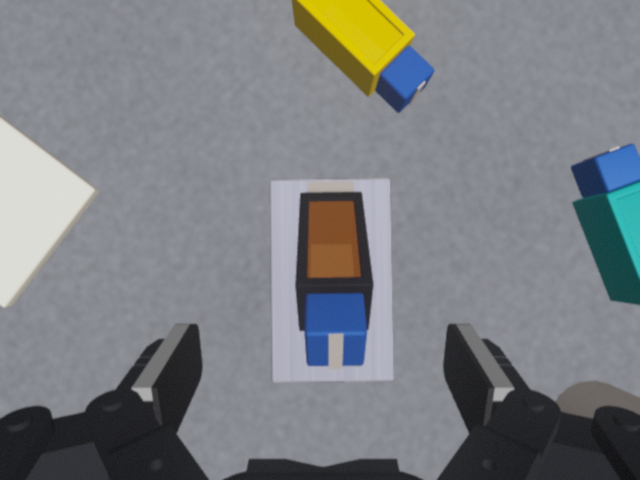

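The wrist view shows the cap at (335,330) and the open fingers at (175,370) and (475,375) straddling the cell's line. Depth from both cameras puts the cell about 10 mm nearer along rest x than the baseplate centre implies, with its height unchanged. So the rest's origin is not at the plate's centre, and I'll use the measured cell.

```bash
sed -i 's/;G=u/;u=u-.0106*ex-.0007*np.cross([0,0,1],ex);G=u/' g.py
python3 - <<'E'
from g import *
plan(G+[0,0,.03],RG)
plan(G,RG)
E
```

```text
t 2.15 tcp [0.5056 0.2807 0.159 ] target tcp [0.4925 0.2828 0.0934] world d [-0.0131  0.002  -0.0656] width 1.003 F [-0.3 -0.3 -1. ]
 shift rows(cur axes) [-0.36  0.18  2.19]  (target axes) [-0.37  0.18  2.19]  rot rows [ 0.01  0.02 -0.06]
t 2.15 tcp [0.5056 0.2807 0.159 ] target tcp [0.4925 0.2828 0.0634] world d [-0.0131  0.002  -0.0956] width 1.003 F [-0.3 -0.3 -1. ]
 shift rows(cur axes) [-0.7   0.18  3.13]  (target axes) [-0.71  0.18  3.13]  rot rows [ 0.01  0.02 -0.06]
```

```bash
python3 -m crank '[{"grip":1,"x":-0.12,"y":0.03,"z":0.5,"wx":0,"wy":0,"wz":-0.01},{"grip":1,"x":-0.12,"y":0.03,"z":0.5,"wx":0,"wy":0,"wz":-0.01},{"grip":1,"x":-0.12,"y":0.03,"z":0.5,"wx":0,"wy":0,"wz":-0.01},{"grip":1,"x":-0.12,"y":0.03,"z":0.5,"wx":0,"wy":0,"wz":-0.01},{"grip":1,"x":-0.12,"y":0.03,"z":0.5,"wx":0,"wy":0,"wz":-0.01},{"grip":1,"x":-0.1,"y":0.03,"z":0.4,"wx":0,"wy":0,"wz":-0.01},{"grip":1,"x":0,"y":0,"z":0.1,"wx":0,"wy":0,"wz":0},{"grip":1,"x":0,"y":0,"z":0,"wx":0,"wy":0,"wz":0},{"grip":1,"x":0,"y":0,"z":0,"wx":0,"wy":0,"wz":0},{"grip":1,"x":0,"y":0,"z":0,"wx":0,"wy":0,"wz":0}]'
python3 - <<'E'
from g import *
plan(G+RG.apply([0,0,.004]),RG)
E
```

```text
t: 3.15
eef_pos: [0.4895, 0.284, 0.0566]
tool_rot: [-0.173, -0.129, 0.976, -0.023]
contact_force: [0.0, 0.4, 1.1]
gripper_width: 0.997
t 3.15 tcp [0.4895 0.284  0.0566] target tcp [0.4912 0.2824 0.0596] world d [ 0.0016 -0.0015  0.003 ] width 0.997 F [0.  0.4 1.1]
 shift rows(cur axes) [-0.   -0.06 -0.11]  (target axes) [-0.   -0.06 -0.11]  rot rows [-0.01 -0.02  0.02]
```

Within 4 mm of the grasp pose. Closing.

```bash
python3 -m crank '[{"grip":1,"x":0,"y":-0.05,"z":-0.1,"wx":0,"wy":0,"wz":0},{"grip":0.6,"x":0,"y":0,"z":0,"wx":0,"wy":0,"wz":0},{"grip":0.55,"x":0,"y":0,"z":0,"wx":0,"wy":0,"wz":0},{"grip":0.5,"x":0,"y":0,"z":0,"wx":0,"wy":0,"wz":0},{"grip":0.3,"x":0,"y":0,"z":0,"wx":0,"wy":0,"wz":0},{"grip":0.3,"x":0,"y":0,"z":0,"wx":0,"wy":0,"wz":0},{"grip":0.3,"x":0,"y":0,"z":0,"wx":0,"wy":0,"wz":0},{"grip":0.3,"x":0,"y":0,"z":0,"wx":0,"wy":0,"wz":0},{"grip":0.3,"x":0,"y":0,"z":0,"wx":0,"wy":0,"wz":0},{"grip":0.3,"x":0,"y":0,"z":0,"wx":0,"wy":0,"wz":0}]' 60
```

```text
t: 4.15
eef_pos: [0.4928, 0.2833, 0.0619]
tool_rot: [-0.171, -0.129, 0.976, -0.022]
contact_force: [-0.2, 0.2, 1.2]
gripper_width: 0.464
```

Grip opening is 0.464, which is 39.4 mm and matches the 40 mm body. Lifting straight up.

```bash
python3 - <<'E'
from g import *
from station import bot
o=bot.get_obs();q=o["tool_rot"];R0=Rn.from_quat([q[1],q[2],q[3],q[0]])
Rc=Rn.from_matrix(np.c_[(ex-[0,0,1])/2**.5,np.cross([0,0,1],ex),ax])
np.savez("held.npz",R=(R0.inv()*Rc).as_matrix(),p=R0.inv().apply(u-o["eef_pos"]))
print(R0.inv().apply(u-o["eef_pos"]),(R0.inv()*Rc).as_matrix().round(2))
E
python3 -m crank '[{"grip":0.3,"x":0.08,"y":0,"z":-0.24,"wx":0,"wy":0,"wz":0},{"grip":0.3,"x":0.17,"y":0,"z":-0.47,"wx":0,"wy":0,"wz":0},{"grip":0.3,"x":0.17,"y":0,"z":-0.47,"wx":0,"wy":0,"wz":0},{"grip":0.3,"x":0.25,"y":0,"z":-0.7,"wx":0,"wy":0,"wz":0},{"grip":0.3,"x":0.25,"y":0,"z":-0.7,"wx":0,"wy":0,"wz":0},{"grip":0.3,"x":0.25,"y":0,"z":-0.7,"wx":0,"wy":0,"wz":0},{"grip":0.3,"x":0.17,"y":0,"z":-0.47,"wx":0,"wy":0,"wz":0},{"grip":0.3,"x":0,"y":0,"z":0,"wx":0,"wy":0,"wz":0},{"grip":0.3,"x":0,"y":0,"z":0,"wx":0,"wy":0,"wz":0},{"grip":0.3,"x":0,"y":0,"z":0,"wx":0,"wy":0,"wz":0}]'
cat > cellplan.py <<'E'
from h import *
from station import bot
def plan_cell(p,cy,n=None,f="held.npz"):
    "bring held cell upright to underside p, cell y heading cy deg"
    h=np.load(f);RcT=Rn.from_matrix(h["R"]);y=np.radians(cy)
    Rc=Rn.from_euler('z',y-np.pi/2);R=Rc*RcT.inv()
    pos=np.array(p)-R.apply(h["p"]);plan(pos,R,pinch=False,n=n)
def cellnow(f="held.npz"):
    h=np.load(f);o=bot.get_obs();q=o["tool_rot"];R0=Rn.from_quat([q[1],q[2],q[3],q[0]])
    Rc=(R0*Rn.from_matrix(h["R"])).as_matrix();print("cell under",np.round(np.array(o["eef_pos"])+R0.apply(h["p"]),4),"z",Rc[:,2].round(3),"y hdg",np.degrees(np.arctan2(Rc[1,1],Rc[0,1])).round(1))
E
python3 - <<'E'
from cellplan import *
cellnow();plan_cell((.503,.028,.05),90,n=12)
E
```

```text
[ 0.02844329 -0.00035178  0.03888366] [[-0.91 -0.   -0.42]
 [-0.    1.   -0.  ]
 [ 0.42  0.   -0.91]]
t: 5.15
eef_pos: [0.4933, 0.283, 0.1933]
tool_rot: [-0.169, -0.129, 0.977, -0.021]
contact_force: [0.5, -0.5, -2.6]
gripper_width: 0.457
cell under [0.4549 0.2724 0.1662] z [0.68  0.181 0.71 ] y hdg 104.9
t 5.15 tcp [0.4933 0.283  0.1933] target tcp [0.5123 0.0284 0.0973] world d [ 0.0189 -0.2546 -0.096 ] width 0.457 F [ 0.5 -0.5 -2.6]
 shift rows(cur axes) [ 0.43 -8.37  3.53]  (target axes) [ 0.81 -8.49  3.16]  rot rows [ 0.13 -6.47  2.22]
  row 0 [ 0.04 -0.7   0.29]
  row 1 [ 0.04 -0.7   0.29]
  row 2 [ 0.04 -0.7   0.29]
  row 3 [ 0.05 -0.7   0.29]
  row 4 [ 0.05 -0.7   0.29]
  row 5 [ 0.05 -0.7   0.28]
  row 6 [ 0.06 -0.7   0.28]
  row 7 [ 0.06 -0.7   0.28]
  row 8 [ 0.06 -0.7   0.28]
  row 9 [ 0.06 -0.7   0.27]
  row 10 [ 0.06 -0.71  0.27]
  row 11 [ 0.07 -0.71  0.27]
```

```bash
python3 -m crank '[{"grip":0.3,"x":0.04,"y":-0.4,"z":0.1,"wx":0,"wy":-0.4,"wz":0.15},{"grip":0.3,"x":0.04,"y":-0.8,"z":0.2,"wx":0,"wy":-0.6,"wz":0.2},{"grip":0.3,"x":0.04,"y":-0.9,"z":0.2,"wx":0.02,"wy":-0.7,"wz":0.25},{"grip":0.3,"x":0.04,"y":-1,"z":0.2,"wx":0.02,"wy":-0.7,"wz":0.25},{"grip":0.3,"x":0.05,"y":-1,"z":0.2,"wx":0.02,"wy":-0.7,"wz":0.25},{"grip":0.3,"x":0.05,"y":-1,"z":0.2,"wx":0.02,"wy":-0.7,"wz":0.25},{"grip":0.3,"x":0.05,"y":-1,"z":0.2,"wx":0.02,"wy":-0.7,"wz":0.25},{"grip":0.3,"x":0.05,"y":-0.9,"z":0.2,"wx":0.02,"wy":-0.7,"wz":0.25},{"grip":0.3,"x":0.06,"y":-0.8,"z":0.2,"wx":0.02,"wy":-0.6,"wz":0.2},{"grip":0.3,"x":0.06,"y":-0.5,"z":0.2,"wx":0,"wy":-0.4,"wz":0.15}]'
python3 - <<'E'
from cellplan import *
cellnow();plan_cell((.503,.028,.03),90,n=2);print(np.round(bot.get_obs()["q"],2))
E
```

```text
t: 6.15
eef_pos: [0.5096, 0.0259, 0.1316]
tool_rot: [0.207, 0.001, 0.978, -0.002]
contact_force: [0.8, -0.6, -3.0]
gripper_width: 0.459
cell under [0.4993 0.0253 0.0845] z [0.021 0.004 1.   ] y hdg 89.7
t 6.15 tcp [0.5096 0.0259 0.1316] target tcp [0.5123 0.0284 0.0773] world d [ 0.0027  0.0025 -0.0543] width 0.459 F [ 0.8 -0.6 -3. ]
 shift rows(cur axes) [0.65 0.09 1.69]  (target axes) [0.69 0.09 1.68]  rot rows [-0.04 -0.18 -0.02]
  row 0 [0.33 0.05 0.85]
  row 1 [0.33 0.04 0.84]
[-0.45  0.19  0.24  2.36  0.26  0.2   1.09]
```

Joints 4 and 6 are near their limits, so I'll place the cell about 25 mm further out on the tile, which is still well inside it.

```bash
python3 - <<'E'
from cellplan import *
plan_cell((.528,.028,.04),90)
E
python3 -m crank '[{"grip":0.3,"x":-0.3,"y":0.03,"z":0.15,"wx":0,"wy":-0.05,"wz":0},{"grip":0.3,"x":-0.3,"y":0.03,"z":0.15,"wx":0,"wy":-0.05,"wz":0},{"grip":0.3,"x":-0.2,"y":0.03,"z":0.2,"wx":0,"wy":-0.05,"wz":0},{"grip":0.3,"x":0.1,"y":0,"z":0.2,"wx":0,"wy":-0.05,"wz":0},{"grip":0.3,"x":0.1,"y":0,"z":0.2,"wx":0,"wy":0,"wz":0},{"grip":0.3,"x":0.1,"y":0,"z":0.2,"wx":0,"wy":0,"wz":0},{"grip":0.3,"x":0.1,"y":0,"z":0.2,"wx":0,"wy":0,"wz":0},{"grip":0.3,"x":0,"y":0,"z":0,"wx":0,"wy":0,"wz":0},{"grip":0.3,"x":0,"y":0,"z":0,"wx":0,"wy":0,"wz":0},{"grip":0.3,"x":0,"y":0,"z":0,"wx":0,"wy":0,"wz":0}]'
python3 - <<'E'
from cellplan import *
cellnow();plan_cell((.528,.028,.012),90);print(np.round(bot.get_obs()["q"],2))
c=bot.camera_params("side");p,d=bot.read_camera("side");cv2.imwrite("pics/s2.png",cv2.resize(p[150:390,160:480],(800,600))[:,:,::-1])
E
```

```text
t 6.15 tcp [0.5096 0.0259 0.1316] target tcp [0.5373 0.0284 0.0873] world d [ 0.0277  0.0025 -0.0443] width 0.459 F [ 0.8 -0.6 -3. ]
 shift rows(cur axes) [-0.25  0.09  1.72]  (target axes) [-0.21  0.08  1.73]  rot rows [-0.04 -0.18 -0.02]
t: 7.15
eef_pos: [0.5416, 0.0328, 0.0969]
tool_rot: [0.217, -0.0, 0.976, -0.001]
contact_force: [0.4, -0.5, -2.4]
gripper_width: 0.459
cell under [0.5323 0.0324 0.0496] z [0.001 0.001 1.   ] y hdg 89.9
t 7.15 tcp [0.5416 0.0328 0.0969] target tcp [0.5373 0.0284 0.0593] world d [-0.0043 -0.0044 -0.0376] width 0.459 F [ 0.4 -0.5 -2.4]
 shift rows(cur axes) [ 0.66 -0.14  1.07]  (target axes) [ 0.66 -0.14  1.07]  rot rows [-0.01 -0.01 -0.02]
[-0.11  0.31 -0.14  2.3   0.97  0.17  0.4 ]
```

View pics/s2.png

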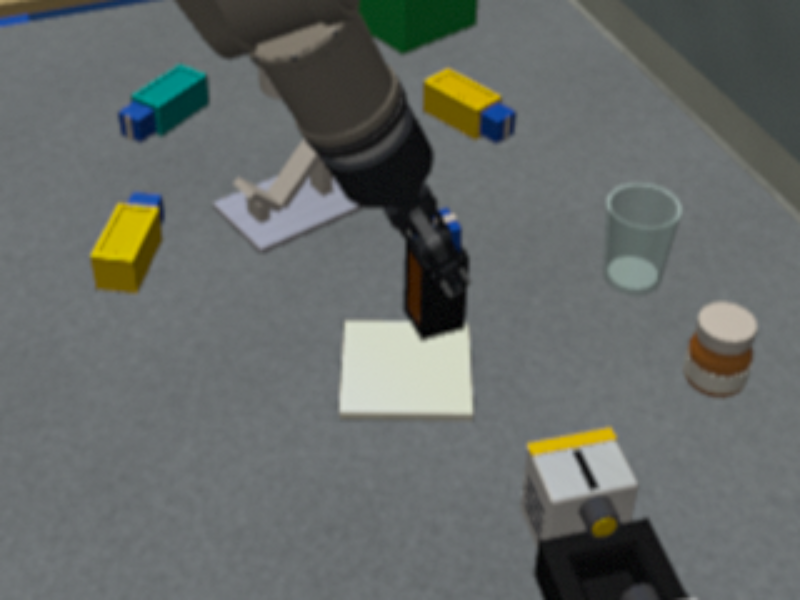

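The side view shows the cell held near upright above the far half of the tile, with its foot at (440,330). The rest is now empty, and the beaker and jar are untouched. Joint 6 sits at its limit, so I'll lower gently and check.

```bash
python3 -m crank '[{"grip":0.3,"x":0.08,"y":-0.02,"z":0.12,"wx":0,"wy":0,"wz":0},{"grip":0.3,"x":0.08,"y":-0.02,"z":0.12,"wx":0,"wy":0,"wz":0},{"grip":0.3,"x":0.08,"y":-0.02,"z":0.12,"wx":0,"wy":0,"wz":0},{"grip":0.3,"x":0.08,"y":-0.02,"z":0.12,"wx":0,"wy":0,"wz":0},{"grip":0.3,"x":0.08,"y":-0.02,"z":0.12,"wx":0,"wy":0,"wz":0},{"grip":0.3,"x":0.08,"y":-0.02,"z":0.12,"wx":0,"wy":0,"wz":0},{"grip":0.3,"x":0.08,"y":-0.02,"z":0.12,"wx":0,"wy":0,"wz":0},{"grip":0.3,"x":0,"y":0,"z":0,"wx":0,"wy":0,"wz":0},{"grip":0.3,"x":0,"y":0,"z":0,"wx":0,"wy":0,"wz":0},{"grip":0.3,"x":0,"y":0,"z":0,"wx":0,"wy":0,"wz":0}]'
python3 - <<'E'
from cellplan import *
cellnow();plan_cell((.528,.028,.012),90);print(np.round(bot.get_obs()["q"],2))
E
```

```text
t: 8.2
eef_pos: [0.541, 0.0315, 0.0705]
tool_rot: [0.221, -0.002, 0.975, 0.0]
contact_force: [-0.3, 0.6, -2.2]
gripper_width: 0.462
cell under [0.5321 0.0311 0.0232] z [-0.007 -0.     1.   ] y hdg 90.1
t 8.20 tcp [0.541  0.0315 0.0705] target tcp [0.5373 0.0284 0.0593] world d [-0.0037 -0.0031 -0.0112] width 0.462 F [-0.3  0.6 -2.2]
 shift rows(cur axes) [ 0.27 -0.1   0.28]  (target axes) [ 0.27 -0.1   0.29]  rot rows [0.01 0.06 0.01]
[-0.05  0.37 -0.21  2.32  1.48  0.18 -0.1 ]
```

```bash
python3 -m crank '[{"grip":0.3,"x":0.05,"y":-0.02,"z":0.08,"wx":0,"wy":0.03,"wz":0},{"grip":0.3,"x":0.05,"y":-0.02,"z":0.08,"wx":0,"wy":0.03,"wz":0},{"grip":0.3,"x":0.05,"y":-0.02,"z":0.08,"wx":0,"wy":0,"wz":0},{"grip":0.3,"x":0.05,"y":-0.02,"z":0.08,"wx":0,"wy":0,"wz":0},{"grip":0.3,"x":0,"y":0,"z":0,"wx":0,"wy":0,"wz":0},{"grip":0.3,"x":0,"y":0,"z":0,"wx":0,"wy":0,"wz":0},{"grip":0.3,"x":0,"y":0,"z":0,"wx":0,"wy":0,"wz":0},{"grip":0.3,"x":0,"y":0,"z":0,"wx":0,"wy":0,"wz":0},{"grip":0.3,"x":0,"y":0,"z":0,"wx":0,"wy":0,"wz":0},{"grip":0.3,"x":0,"y":0,"z":0,"wx":0,"wy":0,"wz":0}]'
python3 - <<'E'
from cellplan import *
cellnow();print(np.round(bot.get_obs()["q"],2))
E
```

```text
t: 9.2
eef_pos: [0.5407, 0.0293, 0.0595]
tool_rot: [0.218, -0.002, 0.976, 0.001]
contact_force: [-0.3, -0.2, -3.0]
gripper_width: 0.458
cell under [0.5315 0.0289 0.0123] z [-0.001 -0.001  1.   ] y hdg 90.1
[-0.02  0.4  -0.23  2.32  1.59  0.18 -0.2 ]
```

Nominally 2 mm above the tile, with no contact yet. Going down in 1 mm steps.

```bash
python3 -m crank '[{"grip":0.3,"x":0.015,"y":0,"z":0.03,"wx":0,"wy":0,"wz":0},{"grip":0.3,"x":0.015,"y":0,"z":0.03,"wx":0,"wy":0,"wz":0},{"grip":0.3,"x":0.015,"y":0,"z":0.03,"wx":0,"wy":0,"wz":0},{"grip":0.3,"x":0,"y":0,"z":0,"wx":0,"wy":0,"wz":0},{"grip":0.3,"x":0,"y":0,"z":0,"wx":0,"wy":0,"wz":0},{"grip":0.3,"x":0,"y":0,"z":0,"wx":0,"wy":0,"wz":0},{"grip":0.3,"x":0,"y":0,"z":0,"wx":0,"wy":0,"wz":0},{"grip":0.3,"x":0,"y":0,"z":0,"wx":0,"wy":0,"wz":0},{"grip":0.3,"x":0,"y":0,"z":0,"wx":0,"wy":0,"wz":0},{"grip":0.3,"x":0,"y":0,"z":0,"wx":0,"wy":0,"wz":0}]'
python3 - <<'E'
from cellplan import *
cellnow()
E
```

```text
t: 10.2
eef_pos: [0.5408, 0.0292, 0.0596]
tool_rot: [0.22, -0.002, 0.975, 0.0]
contact_force: [-2.0, -0.9, -0.0]
gripper_width: 0.459
cell under [0.5318 0.0288 0.0123] z [-0.006 -0.     1.   ] y hdg 90.1
```

```bash
python3 -m crank '[{"grip":0.3,"x":0.03,"y":0,"z":0.06,"wx":0,"wy":0,"wz":0},{"grip":0.3,"x":0.03,"y":0,"z":0.06,"wx":0,"wy":0,"wz":0},{"grip":0.3,"x":0.03,"y":0,"z":0.06,"wx":0,"wy":0,"wz":0},{"grip":0.3,"x":0.0,"y":0,"z":0,"wx":0,"wy":0,"wz":0},{"grip":0.3,"x":0,"y":0,"z":0,"wx":0,"wy":0,"wz":0},{"grip":0.3,"x":0,"y":0,"z":0,"wx":0,"wy":0,"wz":0},{"grip":0.3,"x":0,"y":0,"z":0,"wx":0,"wy":0,"wz":0},{"grip":0.3,"x":0,"y":0,"z":0,"wx":0,"wy":0,"wz":0},{"grip":0.3,"x":0,"y":0,"z":0,"wx":0,"wy":0,"wz":0},{"grip":0.3,"x":0,"y":0,"z":0,"wx":0,"wy":0,"wz":0}]'
python3 - <<'E'
from cellplan import *
cellnow()
E
```

```text
t: 11.2
eef_pos: [0.5429, 0.0292, 0.0595]
tool_rot: [0.226, -0.002, 0.974, -0.0]
contact_force: [-2.7, 0.1, 2.8]
gripper_width: 0.46
cell under [0.5344 0.0287 0.0121] z [-0.018  0.001  1.   ] y hdg 90.1
```

Contact is confirmed: the force rises and the height stays the same. Releasing.

```bash
python3 -m crank '[{"grip":0.47,"x":0,"y":0,"z":0,"wx":0,"wy":0,"wz":0},{"grip":0.5,"x":0,"y":0,"z":0,"wx":0,"wy":0,"wz":0},{"grip":0.55,"x":0,"y":0,"z":0,"wx":0,"wy":0,"wz":0},{"grip":0.65,"x":0,"y":0,"z":0,"wx":0,"wy":0,"wz":0},{"grip":0.8,"x":0,"y":0,"z":0,"wx":0,"wy":0,"wz":0},{"grip":1,"x":0,"y":0,"z":0,"wx":0,"wy":0,"wz":0},{"grip":1,"x":0,"y":0,"z":0,"wx":0,"wy":0,"wz":0},{"grip":1,"x":0,"y":0,"z":0,"wx":0,"wy":0,"wz":0},{"grip":1,"x":0,"y":0,"z":0,"wx":0,"wy":0,"wz":0},{"grip":1,"x":0,"y":0,"z":0,"wx":0,"wy":0,"wz":0}]'
```

```text
t: 12.2
eef_pos: [0.5442, 0.0294, 0.0604]
tool_rot: [0.227, -0.002, 0.974, -0.0]
contact_force: [0.1, 0.0, 0.5]
gripper_width: 0.998
```

```bash
python3 -m crank '[{"grip":1,"x":-0.2,"y":0,"z":-0.4,"wx":0,"wy":0,"wz":0},{"grip":1,"x":-0.3,"y":0,"z":-0.6,"wx":0,"wy":0,"wz":0},{"grip":1,"x":-0.3,"y":0,"z":-0.6,"wx":0,"wy":0,"wz":0},{"grip":1,"x":-0.3,"y":0,"z":-0.6,"wx":0,"wy":0,"wz":0},{"grip":1,"x":-0.3,"y":0,"z":-0.6,"wx":0,"wy":0.3,"wz":0},{"grip":1,"x":-0.3,"y":0,"z":-0.7,"wx":0,"wy":0.6,"wz":0},{"grip":1,"x":-0.2,"y":0,"z":-0.8,"wx":0,"wy":0.8,"wz":0},{"grip":1,"x":-0.1,"y":0,"z":-0.8,"wx":0,"wy":0.8,"wz":0},{"grip":1,"x":0,"y":0,"z":-0.5,"wx":0,"wy":0.8,"wz":0},{"grip":1,"x":0,"y":0,"z":0,"wx":0,"wy":0.4,"wz":0}]'
python3 - <<'E'
from h import *
from station import bot
print(np.round(bot.get_obs()["q"],2))
ims=[]
for n in("top","side","wrist"):
    c=bot.camera_params(n);p,d=bot.read_camera(n);np.savez(n+"3.npz",p=p,d=d,**c);W=cloud(c,d);H,S,V=cv2.split(cv2.cvtColor(p,cv2.COLOR_RGB2HSV))
    near=(abs(W[...,0]-.53)<.06)&(abs(W[...,1]-.03)<.06)&(d>0)
    for k,m in [("captop",near&(abs(W[...,2]-.116)<.007)),("blue",near&(S>120)&(H>100)&(H<130)&(V>50)&(W[...,2]>.105))]:
        if m.sum()>20: m=blob(m);print(n,k,m.sum(),"med",np.round(np.median(W[m],0),4),"rect@.116",rect(c,m,.116))
    ims.append(cv2.resize(p,(400,300)))
cv2.imwrite("pics/t3.png",np.vstack([np.hstack(ims[:2]),np.hstack([ims[2],ims[2]*0])])[:,:,::-1])
plan((.532,.029,.15),Rtool(90,0))
E
```

```text
t: 13.2
eef_pos: [0.531, 0.0302, 0.2379]
tool_rot: [-0.003, -0.004, 1.0, -0.0]
contact_force: [0.4, 0.5, -0.3]
gripper_width: 0.999
[ 0.42  0.32 -0.72  1.85  0.24  1.07  1.19]
top captop 183 med [0.5261 0.0335 0.1159] rect@.116 [528.5  30.5  29.8  28.1  88.6]
top blue 29 med [0.5307 0.0393 0.1158] rect@.116 [529.7  39.4   4.   22.1  88.6]
side captop 171 med [0.5261 0.0233 0.1147] rect@.116 [526.   21.8  32.4  35.8   1.1]
side blue 141 med [0.5258 0.017  0.1137] rect@.116 [524.8  19.6  41.9  31.8  85.6]
wrist captop 2100 med [0.5292 0.0291 0.1156] rect@.116 [5.297e+02 2.900e+01 3.100e+01 2.980e+01 5.000e-01]
wrist blue 746 med [0.5288 0.0386 0.1154] rect@.116 [528.9  38.7  31.4  11.3   3.1]
t 13.35 tcp [0.5294 0.0302 0.2347] target tcp [0.532  0.029  0.1313] world d [ 0.0026 -0.0012 -0.1034] width 1.001 F [-0.6  0.6 -0.7]
 shift rows(cur axes) [-0.11 -0.04  3.45]  (target axes) [-0.09 -0.04  3.45]  rot rows [-0.01 -0.06  0.08]
```

View pics/t3.png

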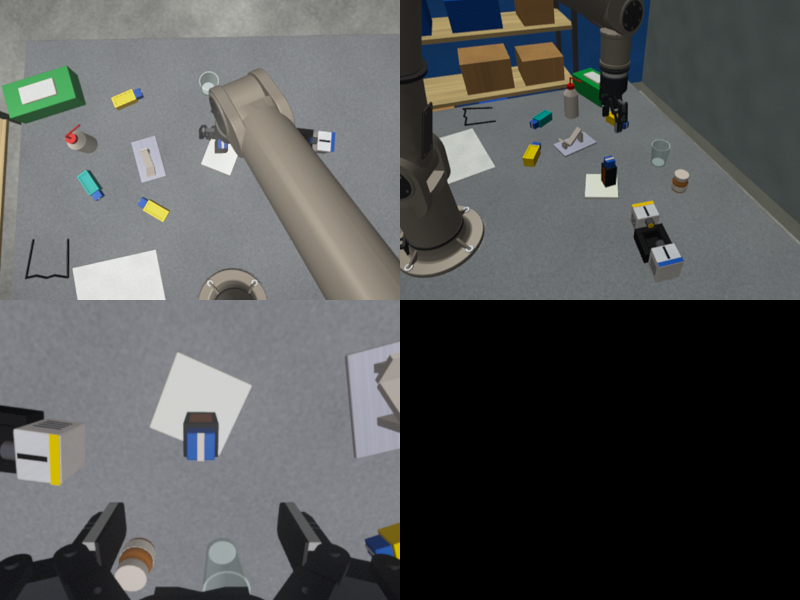

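The cell stands upright on the tile: cap top at z 0.116, square to within 1°, centre (0.5297, 0.0290), 27 mm from the tile centre. The beaker, jar and bottle are in place. Regrasping with the tool vertical.

```bash
python3 -m crank '[{"grip":1,"x":-0.02,"y":0,"z":0.5,"wx":0,"wy":-0.01,"wz":0.02},{"grip":1,"x":0,"y":-0.01,"z":0.8,"wx":0,"wy":-0.01,"wz":0.02},{"grip":1,"x":0,"y":-0.01,"z":0.8,"wx":0,"wy":-0.01,"wz":0.02},{"grip":1,"x":0,"y":-0.01,"z":0.8,"wx":0,"wy":-0.01,"wz":0.02},{"grip":1,"x":0,"y":0,"z":0.7,"wx":0,"wy":-0.01,"wz":0},{"grip":1,"x":0,"y":0,"z":0.6,"wx":0,"wy":-0.01,"wz":0},{"grip":1,"x":0,"y":0,"z":0.5,"wx":0,"wy":0,"wz":0},{"grip":1,"x":0,"y":0,"z":0.3,"wx":0,"wy":0,"wz":0},{"grip":1,"x":0,"y":0,"z":0,"wx":0,"wy":0,"wz":0},{"grip":1,"x":0,"y":0,"z":0,"wx":0,"wy":0,"wz":0}]'
python3 - <<'E'
from h import *
plan((.5297,.029,.073),Rtool(90,0))
E
```

```text
t: 14.35
eef_pos: [0.5187, 0.0292, 0.0748]
tool_rot: [0.0, -0.004, 1.0, -0.002]
contact_force: [-0.6, -1.0, 0.4]
gripper_width: 1.001
t 14.35 tcp [0.5187 0.0292 0.0748] target tcp [0.5297 0.029  0.0543] world d [ 0.011  -0.0002 -0.0205] width 1.001 F [-0.6 -1.   0.4]
 shift rows(cur axes) [-0.37 -0.    0.68]  (target axes) [-0.37 -0.01  0.68]  rot rows [-0.03  0.01  0.06]
```

```bash
python3 -m crank '[{"grip":1,"x":-0.19,"y":0,"z":0.2,"wx":0,"wy":0,"wz":0.03},{"grip":1,"x":-0.18,"y":0,"z":0.25,"wx":0,"wy":0,"wz":0.03},{"grip":1,"x":0,"y":0,"z":0.2,"wx":0,"wy":0,"wz":0},{"grip":1,"x":0,"y":0,"z":0,"wx":0,"wy":0,"wz":0},{"grip":0.6,"x":0,"y":0,"z":0,"wx":0,"wy":0,"wz":0},{"grip":0.55,"x":0,"y":0,"z":0,"wx":0,"wy":0,"wz":0},{"grip":0.5,"x":0,"y":0,"z":0,"wx":0,"wy":0,"wz":0},{"grip":0.3,"x":0,"y":0,"z":0,"wx":0,"wy":0,"wz":0},{"grip":0.3,"x":0,"y":0,"z":0,"wx":0,"wy":0,"wz":0},{"grip":0.3,"x":0,"y":0,"z":0,"wx":0,"wy":0,"wz":0}]'
python3 - <<'E'
from h import *
plan((.5297,.029,.073),Rtool(90,0))
E
```

```text
t: 15.35
eef_pos: [0.5327, 0.0292, 0.0559]
tool_rot: [0.003, 0.001, 1.0, -0.002]
contact_force: [0.7, -0.4, -1.2]
gripper_width: 0.46
t 15.35 tcp [0.5327 0.0292 0.0559] target tcp [0.5297 0.029  0.0543] world d [-0.003  -0.0002 -0.0016] width 0.460 F [ 0.7 -0.4 -1.2]
 shift rows(cur axes) [ 0.1  -0.01  0.05]  (target axes) [ 0.1  -0.01  0.05]  rot rows [-0.03  0.05 -0.01]
```

```bash
python3 - <<'E'
from h import *
from station import bot
o=bot.get_obs();q=o["tool_rot"];R0=Rn.from_quat([q[1],q[2],q[3],q[0]])
np.savez("held2.npz",R=(R0.inv()).as_matrix(),p=R0.inv().apply(np.array([.5297,.0290,.0100])-o["eef_pos"]));print(R0.as_matrix().round(3))
E
python3 -m crank '[{"grip":0.3,"x":0,"y":0,"z":-0.3,"wx":0,"wy":0,"wz":0},{"grip":0.3,"x":0,"y":0,"z":-0.6,"wx":0,"wy":0,"wz":0},{"grip":0.3,"x":0,"y":0,"z":-0.6,"wx":0,"wy":0,"wz":0},{"grip":0.3,"x":0,"y":0,"z":-0.7,"wx":0,"wy":0,"wz":0.3},{"grip":0.3,"x":0,"y":0,"z":-0.7,"wx":0,"wy":0,"wz":0.6},{"grip":0.3,"x":0,"y":0,"z":-0.7,"wx":0,"wy":0,"wz":0.8},{"grip":0.3,"x":0,"y":0,"z":-0.6,"wx":0,"wy":0,"wz":0.8},{"grip":0.3,"x":0,"y":0,"z":-0.3,"wx":0,"wy":0,"wz":0.8},{"grip":0.3,"x":0,"y":0,"z":0,"wx":0,"wy":0,"wz":0.8},{"grip":0.3,"x":0,"y":0,"z":0,"wx":0,"wy":0,"wz":0.8}]'
python3 - <<'E'
from cellplan import *
cellnow("held2.npz");plan_cell((.548,-.340,.13),-7.5,n=12,f="held2.npz");print(np.round(bot.get_obs()["q"],2))
E
```

```text
[[-1.     0.001  0.006]
 [ 0.001  1.    -0.004]
 [-0.006 -0.004 -1.   ]]
t: 16.35
eef_pos: [0.5281, 0.0302, 0.1995]
tool_rot: [0.001, 0.3, 0.954, -0.001]
contact_force: [-0.7, 1.2, -3.4]
gripper_width: 0.462
cell under [0.5254 0.0319 0.1536] z [ 0.002 -0.003  1.   ] y hdg 55.2
t 16.35 tcp [0.5281 0.0302 0.1995] target tcp [ 0.5479 -0.343   0.1759] world d [ 0.0197 -0.3732 -0.0236] width 0.462 F [-0.7  1.2 -3.4]
 shift rows(cur axes) [-7.65 -9.83  0.83]  (target axes) [-12.24   2.29   0.85]  rot rows [0.05 0.   9.12]
  row 0 [-0.64 -0.82  0.07]
  row 1 [-0.71 -0.76  0.07]
  row 2 [-0.78 -0.69  0.07]
  row 3 [-0.84 -0.62  0.07]
  row 4 [-0.89 -0.54  0.07]
  row 5 [-0.93 -0.45  0.07]
  row 6 [-0.97 -0.37  0.07]
  row 7 [-1.   -0.28  0.07]
  row 8 [-1.02 -0.19  0.07]
  row 9 [-1.03 -0.09  0.07]
  row 10 [-1.04  0.    0.07]
  row 11 [-1.03  0.1   0.07]
[ 0.3   0.33 -0.58  1.91  0.22  0.97  0.59]
```

```bash
python3 -m crank '[{"grip":0.3,"x":-0.5,"y":-0.6,"z":0,"wx":0,"wy":0,"wz":0.8},{"grip":0.3,"x":-0.7,"y":-0.75,"z":0,"wx":0,"wy":0,"wz":0.9},{"grip":0.3,"x":-0.78,"y":-0.7,"z":0,"wx":0,"wy":0,"wz":0.9},{"grip":0.3,"x":-0.84,"y":-0.6,"z":0,"wx":0,"wy":0,"wz":0.9},{"grip":0.3,"x":-0.9,"y":-0.5,"z":0,"wx":0,"wy":0,"wz":0.9},{"grip":0.3,"x":-0.95,"y":-0.45,"z":0,"wx":0,"wy":0,"wz":0.9},{"grip":0.3,"x":-0.97,"y":-0.35,"z":0,"wx":0,"wy":0,"wz":0.9},{"grip":0.3,"x":-1,"y":-0.25,"z":0,"wx":0,"wy":0,"wz":0.9},{"grip":0.3,"x":-1,"y":-0.15,"z":0,"wx":0,"wy":0,"wz":0.9},{"grip":0.3,"x":-1,"y":-0.05,"z":0,"wx":0,"wy":0,"wz":0.8}]'
python3 - <<'E'
from cellplan import *
cellnow("held2.npz");plan_cell((.548,-.340,.14),-7.5,n=3,f="held2.npz");print(np.round(bot.get_obs()["q"],2))
E
```

```text
t: 17.35
eef_pos: [0.5233, -0.2717, 0.2044]
tool_rot: [-0.001, 0.749, 0.663, 0.001]
contact_force: [-0.1, 0.5, -2.4]
gripper_width: 0.457
cell under [ 0.5237 -0.2683  0.1586] z [-0.005 -0.009  1.   ] y hdg -6.9
t 17.35 tcp [ 0.5233 -0.2717  0.2044] target tcp [ 0.5479 -0.343   0.1859] world d [ 0.0245 -0.0713 -0.0185] width 0.457 F [-0.1  0.5 -2.4]
 shift rows(cur axes) [-2.26  1.1   0.61]  (target axes) [-2.24  1.13  0.63]  rot rows [ 0.04 -0.08  0.08]
  row 0 [-0.75  0.37  0.2 ]
  row 1 [-0.75  0.37  0.21]
  row 2 [-0.75  0.37  0.21]
[ 0.56  0.38 -0.24  1.78  0.1   1.    0.16]
```

```bash
python3 -m crank '[{"grip":0.3,"x":-0.55,"y":0.25,"z":0,"wx":0,"wy":-0.02,"wz":0.02},{"grip":0.3,"x":-0.6,"y":0.3,"z":0,"wx":0.02,"wy":-0.02,"wz":0.02},{"grip":0.3,"x":-0.6,"y":0.3,"z":0,"wx":0.02,"wy":-0.02,"wz":0.02},{"grip":0.3,"x":-0.4,"y":0.25,"z":0,"wx":0,"wy":-0.02,"wz":0.02},{"grip":0.3,"x":0,"y":0,"z":0,"wx":0,"wy":0,"wz":0},{"grip":0.3,"x":0,"y":0,"z":0,"wx":0,"wy":0,"wz":0},{"grip":0.3,"x":0,"y":0,"z":0,"wx":0,"wy":0,"wz":0},{"grip":0.3,"x":0,"y":0,"z":0,"wx":0,"wy":0,"wz":0},{"grip":0.3,"x":0,"y":0,"z":0,"wx":0,"wy":0,"wz":0},{"grip":0.3,"x":0,"y":0,"z":0,"wx":0,"wy":0,"wz":0}]'
python3 - <<'E'
from cellplan import *
cellnow("held2.npz")
for n in("wrist","top"):
    c=bot.camera_params(n);p,d=bot.read_camera(n);np.savez(n+"4.npz",p=p,d=d,**c);cv2.imwrite(f"pics/{n}4.png",p[:,:,::-1])
c=dict(np.load("wrist4.npz"));p,d=c["p"],c["d"];W=cloud(c,d);H,S,V=cv2.split(cv2.cvtColor(p,cv2.COLOR_RGB2HSV))
ctr=np.array([.5478,-.2438]);a=np.radians(-7.5);M=np.array([[np.cos(a),np.sin(a)],[-np.sin(a),np.cos(a)]])
L=(W[...,:2]-ctr)@M.T;np.savez("L.npz",L=L,z=W[...,2])
yel=(S>120)&(H>18)&(H<35)&(V>120)&(abs(L[...,1])<.13)&(abs(L[...,0])<.06)
top=(abs(W[...,2]-.074)<.004)&(abs(L[...,0])<.05)&(L[...,1]>.03)&(L[...,1]<.12)
blk=(abs(W[...,2]-.040)<.003)&(abs(L[...,0])<.05)&(abs(L[...,1])<.05)
well=(W[...,2]<.03)&(abs(L[...,0])<.03)&(abs(L[...,1])<.03)&(d>0)
for k,m,z in [("yel",yel,.074),("lamptop",top,.074),("blk",blk,.04),("well",well,.01)]:
    if m.sum()>20:
        m=blob(m);print(k,m.sum(),"z",np.median(W[m][:,2]).round(4),"local x,y pct",np.percentile(L[m],[2,50,98],axis=0).round(4).tolist(),rect(c,m,z))
E
```

```text
t: 18.35
eef_pos: [0.5444, -0.3421, 0.2053]
tool_rot: [-0.002, 0.754, 0.657, -0.004]
contact_force: [0.1, -0.4, -1.1]
gripper_width: 0.463
cell under [ 0.5443 -0.3389  0.1594] z [ 0.004 -0.004  1.   ] y hdg -7.8
yel 159 z 0.064 local x,y pct [[-0.0063, 0.0275], [0.0017, 0.0278], [0.0098, 0.0288]] [ 553.4 -218.     3.1   15.7   82. ]
lamptop 369 z 0.0712 local x,y pct [[-0.0043, 0.0301], [0.0019, 0.0351], [0.0077, 0.0397]] [ 554.3 -210.     9.7   13.8   82. ]
blk 9862 z 0.0396 local x,y pct [[-0.0392, -0.0416], [0.0037, 0.0052], [0.0428, 0.0415]] [ 549.6 -244.3   85.8   83.9   82.5]
well 4600 z 0.0098 local x,y pct [[-0.0212, -0.0224], [0.0013, 0.0018], [0.0247, 0.0228]] [ 549.  -242.8   48.5   49.2   82.1]
```

View pics/wrist4.png

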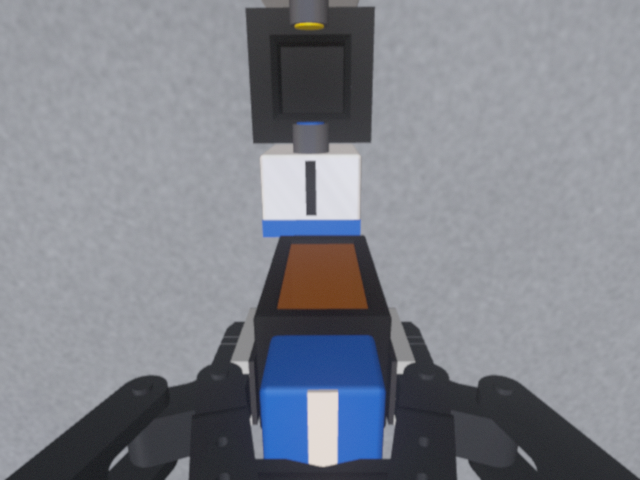

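The wrist view shows the cell held upright with its amber window along the light path, stripe at (322,425), and the well open at (312,80). The wrist puts the well about 1.7 mm further in x than the top camera did, at (0.5495, -0.2443). I'll check the held cell's own offset in the same picture, then plan.

```bash
cat > capchk.py <<'E'
from cellplan import *
def capchk(c):
    p,d=c["p"],c["d"];W=cloud(c,d);H,S,V=cv2.split(cv2.cvtColor(p,cv2.COLOR_RGB2HSV))
    v=np.mgrid[:480,:640][0];m=blob((S>120)&(H>100)&(H<130)&(V>40)&(v>300));P=W[m&(d>0)]
    zt=np.percentile(P[:,2],98);T=P[P[:,2]>zt-.004]
    F=P[P[:,2]<zt-.006];n=np.linalg.svd(F-F.mean(0),full_matrices=False)[2][2]
    # front face (toward camera) ring: normal -> heading and tilt
    am=blob((S>110)&(H<20)&(V>40)&(v>200));A=W[am&(d>0)];na=np.linalg.svd(A-A.mean(0),full_matrices=False)[2][2]
    print("cap top z",zt.round(4),"top pts lo/hi",np.percentile(T,[2,98],axis=0).round(4)[:,:2].tolist(),"face n",n.round(3),"amber n",na.round(3),"amber mean",A.mean(0).round(4))
E
python3 - <<'E'
from capchk import *
c=dict(np.load("wrist4.npz"));capchk(c)
# cap side columns on top-face height -> lateral centre
print(ray(c,[(263,425),(385,425),(307,425),(338,425)],.2655).round(4).tolist(),ray(c,[(264,392),(383,392)],.2655).round(4).tolist())
cellnow("held2.npz");plan_cell((.5495,-.2443,.13),-7.7,n=4,f="held2.npz")
E
```

```text
cap top z 0.2661 top pts lo/hi [[0.5329, -0.345], [0.5616, -0.3233]] face n [ 0.093  0.986 -0.138] amber n [ 0.133  0.991 -0.001] amber mean [ 0.5483 -0.3212  0.2056]
[[0.5332, -0.3324, 0.2655], [0.562, -0.3362, 0.2655], [0.5436, -0.3338, 0.2655], [0.5509, -0.3347, 0.2655]] [[0.5351, -0.3232, 0.2655], [0.5624, -0.3268, 0.2655]]
cell under [ 0.5443 -0.3391  0.1594] z [ 0.004 -0.004  1.   ] y hdg -7.8
t 18.45 tcp [ 0.5444 -0.3423  0.2053] target tcp [ 0.5493 -0.2473  0.1759] world d [ 0.005   0.095  -0.0294] width 0.458 F [ 0.2 -0.1 -2.1]
 shift rows(cur axes) [ 3.16 -0.26  0.97]  (target axes) [ 3.16 -0.26  0.96]  rot rows [-0.04 -0.02 -0.01]
  row 0 [ 0.79 -0.07  0.24]
  row 1 [ 0.79 -0.07  0.24]
  row 2 [ 0.79 -0.07  0.24]
  row 3 [ 0.79 -0.07  0.24]
```

```bash
python3 -m crank '[{"grip":0.3,"x":0.5,"y":-0.04,"z":0.05,"wx":-0.02,"wy":0,"wz":0},{"grip":0.3,"x":0.75,"y":-0.05,"z":0.05,"wx":-0.02,"wy":0,"wz":0},{"grip":0.3,"x":0.75,"y":-0.05,"z":0.05,"wx":0,"wy":0,"wz":0},{"grip":0.3,"x":0.65,"y":-0.05,"z":0.05,"wx":0,"wy":0,"wz":0},{"grip":0.3,"x":0.4,"y":-0.02,"z":0.05,"wx":0,"wy":0,"wz":0},{"grip":0.3,"x":0,"y":0,"z":0,"wx":0,"wy":0,"wz":0},{"grip":0.3,"x":0,"y":0,"z":0,"wx":0,"wy":0,"wz":0},{"grip":0.3,"x":0,"y":0,"z":0,"wx":0,"wy":0,"wz":0},{"grip":0.3,"x":0,"y":0,"z":0,"wx":0,"wy":0,"wz":0},{"grip":0.3,"x":0,"y":0,"z":0,"wx":0,"wy":0,"wz":0}]'
python3 - <<'E'
from cellplan import *
cellnow("held2.npz");plan_cell((.5483,-.2434,.09),-7.5,f="held2.npz")
E
```

```text
t: 19.45
eef_pos: [0.5503, -0.2455, 0.197]
tool_rot: [-0.0, 0.755, 0.656, -0.002]
contact_force: [0.6, -0.5, -2.6]
gripper_width: 0.458
cell under [ 0.5506 -0.2424  0.1511] z [-0.001 -0.003  1.   ] y hdg -7.9
t 19.45 tcp [ 0.5503 -0.2455  0.197 ] target tcp [ 0.5482 -0.2464  0.1359] world d [-0.0022 -0.0009 -0.0611] width 0.458 F [ 0.6 -0.5 -2.6]
 shift rows(cur axes) [-0.03 -0.06  2.04]  (target axes) [-0.03 -0.06  2.04]  rot rows [ 0.01 -0.02 -0.06]
```

Lowering to 50 mm above the bench, just over the 40 mm rim.

```bash
python3 -m crank '[{"grip":0.3,"x":-0.02,"y":-0.03,"z":0.3,"wx":0,"wy":0,"wz":-0.02},{"grip":0.3,"x":-0.01,"y":-0.03,"z":0.5,"wx":0,"wy":0,"wz":-0.02},{"grip":0.3,"x":0,"y":0,"z":0.5,"wx":0,"wy":0,"wz":-0.02},{"grip":0.3,"x":0,"y":0,"z":0.5,"wx":0,"wy":0,"wz":0},{"grip":0.3,"x":0,"y":0,"z":0.5,"wx":0,"wy":0,"wz":0},{"grip":0.3,"x":0,"y":0,"z":0.4,"wx":0,"wy":0,"wz":0},{"grip":0.3,"x":0,"y":0,"z":0.3,"wx":0,"wy":0,"wz":0},{"grip":0.3,"x":0,"y":0,"z":0,"wx":0,"wy":0,"wz":0},{"grip":0.3,"x":0,"y":0,"z":0,"wx":0,"wy":0,"wz":0},{"grip":0.3,"x":0,"y":0,"z":0,"wx":0,"wy":0,"wz":0}]'
python3 - <<'E'
from cellplan import *
cellnow("held2.npz");plan_cell((.5483,-.2434,.045),-7.5,f="held2.npz")
c=bot.camera_params("wrist");p,d=bot.read_camera("wrist");cv2.imwrite("pics/w5.png",p[:,:,::-1])
s,_=bot.read_camera("side");cv2.imwrite("pics/ws5.png",np.hstack([cv2.resize(p,(400,300)),cv2.resize(s[250:430,320:560],(400,300))])[:,:,::-1])
E
```

```text
t: 20.45
eef_pos: [0.5467, -0.2509, 0.1005]
tool_rot: [0.0, 0.754, 0.657, -0.003]
contact_force: [-0.4, -0.6, -3.2]
gripper_width: 0.456
cell under [ 0.5469 -0.2478  0.0546] z [-0.001 -0.001  1.   ] y hdg -7.8
t 20.45 tcp [ 0.5467 -0.2509  0.1005] target tcp [ 0.5482 -0.2464  0.0909] world d [ 0.0014  0.0045 -0.0096] width 0.456 F [-0.4 -0.6 -3.2]
 shift rows(cur axes) [0.16 0.03 0.32]  (target axes) [0.16 0.03 0.32]  rot rows [ 0.01 -0.01 -0.04]
```

View pics/ws5.png

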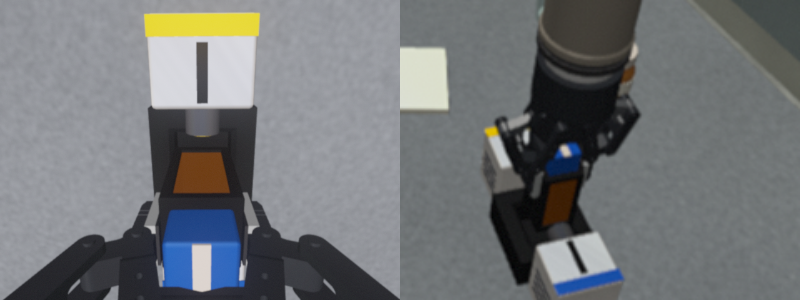

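Left picture (wrist): the block spans columns 149–256, centre 202, and the cap centre is at 201.5, so the cell is aligned sideways. The right picture (side) shows the cell over the well at (560,205). It needs 4.5 mm in +y, then I'll lower it.

```bash
python3 -m crank '[{"grip":0.3,"x":0.1,"y":0.02,"z":0.0,"wx":0,"wy":0,"wz":-0.02},{"grip":0.3,"x":0.08,"y":0.02,"z":0.1,"wx":0,"wy":0,"wz":-0.02},{"grip":0.3,"x":0.03,"y":0,"z":0.15,"wx":0,"wy":0,"wz":0},{"grip":0.3,"x":0.02,"y":0,"z":0.15,"wx":0,"wy":0,"wz":0},{"grip":0.3,"x":0.02,"y":0,"z":0.15,"wx":0,"wy":0,"wz":0},{"grip":0.3,"x":0.02,"y":0,"z":0.15,"wx":0,"wy":0,"wz":0},{"grip":0.3,"x":0.01,"y":0,"z":0.1,"wx":0,"wy":0,"wz":0},{"grip":0.3,"x":0,"y":0,"z":0,"wx":0,"wy":0,"wz":0},{"grip":0.3,"x":0,"y":0,"z":0,"wx":0,"wy":0,"wz":0},{"grip":0.3,"x":0,"y":0,"z":0,"wx":0,"wy":0,"wz":0}]'
python3 - <<'E'
from cellplan import *
cellnow("held2.npz");plan_cell((.5483,-.2434,.010),-7.5,f="held2.npz")
E
```

```text
t: 21.55
eef_pos: [0.5511, -0.2458, 0.085]
tool_rot: [0.005, 0.753, 0.658, -0.003]
contact_force: [0.1, -0.4, -2.8]
gripper_width: 0.462
cell under [ 0.5515 -0.243   0.0391] z [-0.005  0.006  1.   ] y hdg -7.6
t 21.55 tcp [ 0.5511 -0.2458  0.085 ] target tcp [ 0.5482 -0.2464  0.0559] world d [-0.003  -0.0006 -0.0291] width 0.462 F [ 0.1 -0.4 -2.8]
 shift rows(cur axes) [-0.02 -0.1   0.97]  (target axes) [-0.03 -0.09  0.97]  rot rows [ 0.05  0.04 -0.01]
```

```bash
python3 -m crank '[{"grip":0.3,"x":0,"y":-0.06,"z":0,"wx":0.03,"wy":0.03,"wz":0},{"grip":0.3,"x":0,"y":-0.04,"z":0.05,"wx":0.02,"wy":0,"wz":0},{"grip":0.3,"x":0,"y":0,"z":0.1,"wx":0,"wy":0,"wz":0},{"grip":0.3,"x":0,"y":0,"z":0.1,"wx":0,"wy":0,"wz":0},{"grip":0.3,"x":0,"y":0,"z":0.1,"wx":0,"wy":0,"wz":0},{"grip":0.3,"x":0,"y":0,"z":0.1,"wx":0,"wy":0,"wz":0},{"grip":0.3,"x":0,"y":0,"z":0.1,"wx":0,"wy":0,"wz":0},{"grip":0.3,"x":0,"y":0,"z":0.1,"wx":0,"wy":0,"wz":0},{"grip":0.3,"x":0,"y":0,"z":0,"wx":0,"wy":0,"wz":0},{"grip":0.3,"x":0,"y":0,"z":0,"wx":0,"wy":0,"wz":0}]'
python3 - <<'E'
from cellplan import *
cellnow("held2.npz");plan_cell((.5483,-.2434,.010),-7.5,f="held2.npz")
E
```

```text
t: 22.55
eef_pos: [0.5498, -0.2461, 0.0849]
tool_rot: [0.002, 0.753, 0.658, -0.005]
contact_force: [0.7, 0.0, -2.1]
gripper_width: 0.46
cell under [ 0.55   -0.2433  0.039 ] z [-0.     0.004  1.   ] y hdg -7.7
t 22.55 tcp [ 0.5498 -0.2461  0.0849] target tcp [ 0.5482 -0.2464  0.0559] world d [-0.0016 -0.0003 -0.029 ] width 0.460 F [ 0.7  0.  -2.1]
 shift rows(cur axes) [-0.01 -0.05  0.97]  (target axes) [-0.01 -0.05  0.97]  rot rows [ 0.01  0.03 -0.03]
```

Small steps are swallowed by the arm's steady offset, with no contact force, so I'll use slightly larger ones.

```bash
python3 -m crank '[{"grip":0.3,"x":0,"y":-0.05,"z":0.2,"wx":0,"wy":0.02,"wz":0},{"grip":0.3,"x":0,"y":-0.03,"z":0.2,"wx":0,"wy":0,"wz":0},{"grip":0.3,"x":0,"y":0,"z":0.2,"wx":0,"wy":0,"wz":0},{"grip":0.3,"x":0,"y":0,"z":0.2,"wx":0,"wy":0,"wz":0},{"grip":0.3,"x":0,"y":0,"z":0.2,"wx":0,"wy":0,"wz":0},{"grip":0.3,"x":0,"y":0,"z":0,"wx":0,"wy":0,"wz":0},{"grip":0.3,"x":0,"y":0,"z":0,"wx":0,"wy":0,"wz":0},{"grip":0.3,"x":0,"y":0,"z":0,"wx":0,"wy":0,"wz":0},{"grip":0.3,"x":0,"y":0,"z":0,"wx":0,"wy":0,"wz":0},{"grip":0.3,"x":0,"y":0,"z":0,"wx":0,"wy":0,"wz":0}]'
python3 - <<'E'
from cellplan import *
cellnow("held2.npz");plan_cell((.5483,-.2434,.010),-7.5,f="held2.npz")
E
```

```text
t: 23.55
eef_pos: [0.5471, -0.2642, 0.0715]
tool_rot: [0.01, 0.757, 0.654, -0.01]
contact_force: [-2.3, 0.8, 5.6]
gripper_width: 0.46
cell under [ 0.5475 -0.2623  0.0255] z [-0.003  0.024  1.   ] y hdg -8.3
t 23.55 tcp [ 0.5471 -0.2642  0.0715] target tcp [ 0.5482 -0.2464  0.0559] world d [ 0.001   0.0178 -0.0156] width 0.460 F [-2.3  0.8  5.6]
 shift rows(cur axes) [ 0.61 -0.05  0.5 ]  (target axes) [ 0.59 -0.04  0.52]  rot rows [ 0.05  0.19 -0.12]
```

The tool slid 18 mm in -y while touching. Before anything else, I'll look.

Run:
```python
from capchk import *
c=bot.camera_params("wrist");p,d=bot.read_camera("wrist");c=dict(c,p=p,d=d);np.savez("w6.npz",**c);capchk(c)
s,_=bot.read_camera("side");cv2.imwrite("pics/ws6.png",np.hstack([cv2.resize(p,(400,300)),cv2.resize(s[280:400,360:520],(400,300))])[:,:,::-1])
print(bot.get_obs()["torque"],np.round(bot.get_obs()["q"],2))
```

```text
cap top z 0.1432 top pts lo/hi [[0.5378, -0.2543], [0.5624, -0.2498]] face n [0.127 0.947 0.295] amber n [-0.134 -0.935 -0.328] amber mean [ 0.5519 -0.2379  0.0829]
[0.28938013 0.48791587 0.01470201] [ 0.48  0.56 -0.2   1.84  0.19  0.75  0.03]
```

View pics/ws6.png

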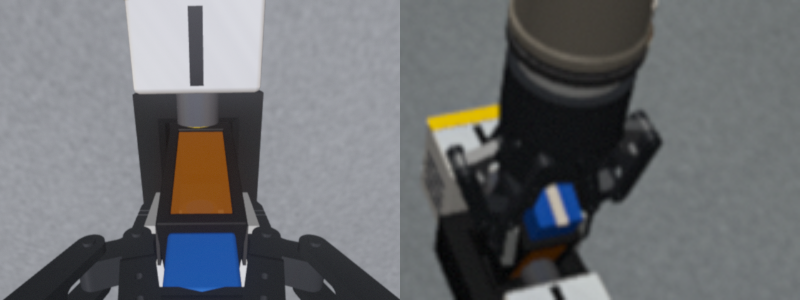

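The wrist view shows the window face turned up about 19°. The cell's +y bottom edge caught the well's +y rim chamfer, so the cell pivoted in the pads and its cap now leans to -y. It is still held with its foot in the well mouth. I'll lift it clear, grip harder, turn the tool to bring it upright and re-measure.

```bash
python3 -m crank '[{"grip":0.3,"x":0,"y":0,"z":-0.2,"wx":0,"wy":0,"wz":0},{"grip":0.3,"x":0,"y":0,"z":-0.4,"wx":0,"wy":0,"wz":0},{"grip":0.3,"x":0,"y":0,"z":-0.5,"wx":0,"wy":0,"wz":0},{"grip":0.3,"x":0,"y":0,"z":-0.4,"wx":0,"wy":0,"wz":0},{"grip":0.3,"x":0.2,"y":0,"z":-0.1,"wx":0,"wy":-0.5,"wz":0},{"grip":0.3,"x":0.2,"y":0,"z":0,"wx":0,"wy":-0.8,"wz":0},{"grip":0.3,"x":0.2,"y":0,"z":0,"wx":0,"wy":-0.8,"wz":0},{"grip":0.3,"x":0.2,"y":0,"z":0,"wx":0,"wy":-0.6,"wz":0},{"grip":0.3,"x":0,"y":0,"z":0,"wx":0,"wy":0,"wz":0},{"grip":0.3,"x":0,"y":0,"z":0,"wx":0,"wy":0,"wz":0}]' 100
cat > meas.py <<'E'
from capchk import *
# cell pose from wrist: amber plane normal + edges of window
c=dict(bot.camera_params("wrist"));p,d=bot.read_camera("wrist");c.update(p=p,d=d);np.savez("wm.npz",**c);capchk(c)
W=cloud(c,d);H,S,V=cv2.split(cv2.cvtColor(p,cv2.COLOR_RGB2HSV));v=np.mgrid[:480,:640][0]
am=blob((S>110)&(H<20)&(V>40)&(v>150)&(d>0));A=W[am];n=np.linalg.svd(A-A.mean(0),full_matrices=False)[2][2];n*=np.sign(n[1])
z=np.array([0,0,1.])-n*n[2];z/=np.linalg.norm(z);y=np.cross(z,n)
s=np.percentile((A)@z,[1,99]);w=np.percentile(A@y,[1,99]);
ctr=A.mean(0)+y*(w.mean()-A.mean(0)@y)+z*(s[1]-.071-A.mean(0)@z)-.0195*n
print("tilt deg",np.degrees(np.arcsin(n[2])).round(1),"hdg",np.degrees(np.arctan2(n[1],n[0])).round(1),"win h,w",np.diff(s).round(4),np.diff(w).round(4),"bottom centre est",ctr.round(4))
# block edges, well in same picture
L0=np.array([.5495,-.2443]);a=np.radians(-7.5);M=np.array([[np.cos(a),np.sin(a)],[-np.sin(a),np.cos(a)]]);L=(W[...,:2]-L0)@M.T
b=(abs(W[...,2]-.040)<.004)&(abs(L[...,0])<.05)&(abs(L[...,1])<.06)&(V<90)
print("block local pct",np.percentile(L[b],[1,99],axis=0).round(4).tolist())
R=np.c_[n,np.cross(z,n),z]
o=bot.get_obs();q=o["tool_rot"];R0=Rn.from_quat([q[1],q[2],q[3],q[0]])
np.savez("held3.npz",R=(R0.inv().as_matrix()@R),p=R0.inv().apply(ctr-o["eef_pos"]));print("tcp",np.round(o["eef_pos"],4),"p tool",R0.inv().apply(ctr-o["eef_pos"]).round(4),"F",np.round(o["contact_force"],1))
E
python3 meas.py
```

```text
t: 24.65
eef_pos: [0.5527, -0.2413, 0.1244]
tool_rot: [0.122, 0.746, 0.64, -0.133]
contact_force: [-0.3, -0.4, -2.4]
gripper_width: 0.456
cap top z 0.1884 top pts lo/hi [[0.5468, -0.2172], [0.5706, -0.2042]] face n [ 0.137  0.99  -0.035] amber n [-0.149 -0.989  0.001] amber mean [ 0.5579 -0.2127  0.1265]
tilt deg -0.0 hdg 81.4 win h,w [0.0651] [0.0279] bottom centre est [ 0.555  -0.232   0.0833]
block local pct [[-0.0415, -0.0404], [0.0414, 0.0396]]
tcp [ 0.5528 -0.2411  0.1243] p tool [0.0233 0.0003 0.0351] F [-0.1 -0.2 -1.9]
```

The cell is upright again (0.0°) and clear. Before lowering I need its y more surely. I'll check whether the amber window is recessed, using the black frame, cap face and stripe from the same picture.

```bash
cat > m2.py <<'E'
from h import *
import sys
def chk(f):
    c=dict(np.load(f));p,d=c["p"],c["d"];W=cloud(c,d);H,S,V=cv2.split(cv2.cvtColor(p,cv2.COLOR_RGB2HSV));v=np.mgrid[:480,:640][0]
    am=blob((S>110)&(H<20)&(V>40)&(v>150)&(d>0));A=W[am];n=np.linalg.svd(A-A.mean(0),full_matrices=False)[2][2];n*=np.sign(n[1])
    D=(W-A.mean(0))@n
    ring=cv2.dilate(am.astype(np.uint8),np.ones((9,9)))-cv2.dilate(am.astype(np.uint8),np.ones((5,5)))
    r=(ring>0)&(V<70)&(d>0)&(abs(D)<.01);print(f,"frame vs amber plane",np.percentile(D[r],[25,50,75]).round(4))
    b=blob((S>120)&(H>100)&(H<130)&(V>40)&(v>300));zt=np.percentile(W[b][:,2],97)
    e=cv2.erode(b.astype(np.uint8),np.ones((5,5)))>0
    print(" cap front",np.percentile(D[e&(W[...,2]<zt-.006)],[10,50,90]).round(4),"cap top: D range",np.percentile(D[b&(abs(W[...,2]-zt)<.002)],[2,50,98]).round(4),"zt",zt.round(4))
    w=(S<60)&(V>150)&(abs(W[...,2]-zt)<.004)&(abs(D+.02)<.025);print(" stripe D range",w.sum(),np.percentile(D[w],[2,98]).round(4) if w.any() else None)
chk("wrist4.npz");chk("wm.npz")
E
python3 m2.py
```

```text
wrist4.npz frame vs amber plane [0.0015 0.0018 0.002 ]
 cap front [-0.0037 -0.0033 -0.0028] cap top: D range [-0.0234 -0.0126 -0.0033] zt 0.266
 stripe D range 2265 [-0.0243 -0.0032]
wm.npz frame vs amber plane [0.0015 0.0019 0.0022]
 cap front [-0.0039 -0.0032 -0.0024] cap top: D range [-0.0045 -0.0032 -0.0019] zt 0.1852
 stripe D range 0 None
```

The amber is recessed 1.8 mm, so the true axis is 1.3 mm nearer the camera than I assumed. The earlier jam also came with a 2–3 mm sideways error in x. I'll correct both and line up again just above the rim.

```bash
sed -i 's/-.0195\*n/-.0182*n/' meas.py
python3 - <<'E'
from cellplan import *
h=dict(np.load("held3.npz"));h["p"]=h["p"]+h["R"]@[.0013,0,0];np.savez("held3.npz",**h)
cellnow("held3.npz");plan_cell((.5482,-.2437,.05),-7.6,n=3,f="held3.npz");print(np.round(bot.get_obs()["q"],2))
E
```

```text
cell under [ 0.5552 -0.2307  0.0833] z [0.    0.001 1.   ] y hdg 171.4
t 24.70 tcp [ 0.5528 -0.2411  0.1243] target tcp [ 0.5504 -0.2332  0.0911] world d [-0.0024  0.0079 -0.0333] width 0.457 F [-0.1 -0.2 -1.9]
 shift rows(cur axes) [ 0.62 -0.13  0.95]  (target axes) [0.16 0.1  1.13]  rot rows [ 9.22 -0.29 24.35]
  row 0 [ 0.21 -0.04  0.32]
  row 1 [ 0.14 -0.1   0.34]
  row 2 [ 0.06 -0.06  0.37]
[ 0.14  0.48 -0.04  1.89  0.52  0.85 -0.41]
```

Run:
```python
from cellplan import *
plan_cell((.5482,-.2437,.05),172.4,n=3,f="held3.npz")
```

```text
t 24.70 tcp [ 0.5528 -0.2411  0.1243] target tcp [ 0.546  -0.2542  0.0911] world d [-0.0068 -0.0131 -0.0333] width 0.457 F [-0.1 -0.2 -1.9]
 shift rows(cur axes) [-0.04 -0.17  1.2 ]  (target axes) [-0.04 -0.18  1.2 ]  rot rows [-0.05  0.01 -0.13]
  row 0 [-0.01 -0.06  0.4 ]
  row 1 [-0.01 -0.06  0.4 ]
  row 2 [-0.01 -0.06  0.4 ]
```

```bash
python3 -m crank '[{"grip":0.3,"x":0,"y":-0.05,"z":0.3,"wx":-0.02,"wy":0,"wz":-0.05},{"grip":0.3,"x":0,"y":-0.05,"z":0.35,"wx":-0.02,"wy":0,"wz":-0.05},{"grip":0.3,"x":0,"y":-0.05,"z":0.35,"wx":0,"wy":0,"wz":-0.03},{"grip":0.3,"x":0,"y":-0.05,"z":0.3,"wx":0,"wy":0,"wz":0},{"grip":0.3,"x":0,"y":0,"z":0,"wx":0,"wy":0,"wz":0},{"grip":0.3,"x":0,"y":0,"z":0,"wx":0,"wy":0,"wz":0},{"grip":0.3,"x":0,"y":0,"z":0,"wx":0,"wy":0,"wz":0},{"grip":0.3,"x":0,"y":0,"z":0,"wx":0,"wy":0,"wz":0},{"grip":0.3,"x":0,"y":0,"z":0,"wx":0,"wy":0,"wz":0},{"grip":0.3,"x":0,"y":0,"z":0,"wx":0,"wy":0,"wz":0}]' 100
python3 - <<'E'
from cellplan import *
cellnow("held3.npz");plan_cell((.5482,-.2437,.042),172.4,f="held3.npz")
E
cp held3.npz held3a.npz; python3 meas.py
```

```text
t: 25.7
eef_pos: [0.5431, -0.2623, 0.0867]
tool_rot: [0.122, 0.745, 0.643, -0.132]
contact_force: [-0.6, 0.7, -2.9]
gripper_width: 0.456
cell under [ 0.5455 -0.2518  0.0456] z [-0.001 -0.001  1.   ] y hdg 171.8
t 25.70 tcp [ 0.5431 -0.2623  0.0867] target tcp [ 0.546  -0.2542  0.0831] world d [ 0.0029  0.0081 -0.0036] width 0.456 F [-0.6  0.7 -2.9]
 shift rows(cur axes) [0.31 0.06 0.02]  (target axes) [0.3  0.06 0.02]  rot rows [-0.02 -0.01 -0.09]
cap top z 0.1508 top pts lo/hi [[0.5367, -0.2388], [0.5607, -0.2252]] face n [-0.135 -0.991  0.01 ] amber n [0.143 0.989 0.027] amber mean [ 0.5483 -0.2333  0.0895]
tilt deg 1.5 hdg 81.8 win h,w [0.0643] [0.0279] bottom centre est [ 0.5459 -0.2501  0.0451]
block local pct [[-0.0415, -0.041], [0.0414, 0.0307]]
tcp [ 0.5431 -0.2622  0.0867] p tool [0.0262 0.0005 0.0346] F [ 1.  -0.1 -1.5]
```

There's a steady drift of about -0.2 mm in y per mm lowered, and that caused the jam. I'll correct at this height, then descend in short stages with the drift compensated.

```bash
python3 -m crank '[{"grip":0.3,"x":0.14,"y":0.03,"z":-0.03,"wx":0,"wy":0,"wz":-0.05},{"grip":0.3,"x":0.12,"y":0.03,"z":-0.03,"wx":0,"wy":0,"wz":-0.04},{"grip":0.3,"x":0.05,"y":0.02,"z":0,"wx":0,"wy":0,"wz":0},{"grip":0.3,"x":0,"y":0,"z":0,"wx":0,"wy":0,"wz":0},{"grip":0.3,"x":0,"y":0,"z":0,"wx":0,"wy":0,"wz":0},{"grip":0.3,"x":0,"y":0,"z":0,"wx":0,"wy":0,"wz":0},{"grip":0.3,"x":0,"y":0,"z":0,"wx":0,"wy":0,"wz":0},{"grip":0.3,"x":0,"y":0,"z":0,"wx":0,"wy":0,"wz":0},{"grip":0.3,"x":0,"y":0,"z":0,"wx":0,"wy":0,"wz":0},{"grip":0.3,"x":0,"y":0,"z":0,"wx":0,"wy":0,"wz":0}]'
python3 - <<'E'
from cellplan import *
cellnow("held3.npz");plan_cell((.5482,-.2437,.03),172.4,f="held3.npz")
E
```

```text
t: 26.75
eef_pos: [0.5475, -0.2521, 0.0853]
tool_rot: [0.121, 0.741, 0.647, -0.132]
contact_force: [0.1, -0.5, -2.3]
gripper_width: 0.458
cell under [ 0.55   -0.24    0.0437] z [ 0.    -0.027  1.   ] y hdg 172.4
t 26.75 tcp [ 0.5475 -0.2521  0.0853] target tcp [ 0.5457 -0.2547  0.0719] world d [-0.0018 -0.0026 -0.0134] width 0.458 F [ 0.1 -0.5 -2.3]
 shift rows(cur axes) [ 0.07 -0.05  0.45]  (target axes) [ 0.08 -0.05  0.45]  rot rows [-0.03 -0.22  0.01]
```

```bash
python3 -m crank '[{"grip":0.3,"x":0.06,"y":-0.04,"z":0.2,"wx":0,"wy":-0.05,"wz":0},{"grip":0.3,"x":0.06,"y":-0.03,"z":0.2,"wx":0,"wy":-0.03,"wz":0},{"grip":0.3,"x":0.06,"y":0,"z":0.15,"wx":0,"wy":0,"wz":0},{"grip":0.3,"x":0,"y":0,"z":0,"wx":0,"wy":0,"wz":0},{"grip":0.3,"x":0,"y":0,"z":0,"wx":0,"wy":0,"wz":0},{"grip":0.3,"x":0,"y":0,"z":0,"wx":0,"wy":0,"wz":0},{"grip":0.3,"x":0,"y":0,"z":0,"wx":0,"wy":0,"wz":0},{"grip":0.3,"x":0,"y":0,"z":0,"wx":0,"wy":0,"wz":0},{"grip":0.3,"x":0,"y":0,"z":0,"wx":0,"wy":0,"wz":0},{"grip":0.3,"x":0,"y":0,"z":0,"wx":0,"wy":0,"wz":0}]'
cp held3.npz held3b.npz
python3 - <<'E'
from cellplan import *
cellnow("held3.npz");plan_cell((.5482,-.2437,.02),172.4,f="held3.npz")
E
python3 meas.py
```

```text
t: 27.75
eef_pos: [0.5476, -0.2609, 0.0782]
tool_rot: [0.132, 0.741, 0.643, -0.139]
contact_force: [0.2, 0.2, -3.1]
gripper_width: 0.456
cell under [ 0.5503 -0.2498  0.0363] z [-0.004 -0.001  1.   ] y hdg 172.1
t 27.75 tcp [ 0.5476 -0.2609  0.0782] target tcp [ 0.5457 -0.2547  0.0619] world d [-0.0019  0.0062 -0.0163] width 0.456 F [ 0.2  0.2 -3.1]
 shift rows(cur axes) [ 0.38 -0.1   0.43]  (target axes) [ 0.39 -0.1   0.43]  rot rows [ 0.01 -0.01 -0.05]
cap top z 0.1417 top pts lo/hi [[0.5412, -0.2266], [0.5648, -0.2223]] face n [-0.028 -0.579  0.815] amber n [0.133 0.983 0.128] amber mean [ 0.5529 -0.2302  0.087 ]
tilt deg 7.4 hdg 82.3 win h,w [0.0588] [0.028] bottom centre est [ 0.5511 -0.2422  0.0389]
block local pct [[-0.0414, -0.0413], [0.0414, 0.0272]]
tcp [ 0.5476 -0.2609  0.0783] p tool [0.0325 0.0003 0.0293] F [-0.8  0.9 -3.2]
```

The cell was again stopped at the chamfer (underside about 0.037 m) and pivoted 7°, with the foot about 1.5–3 mm too far in +x. I'll lift 10 mm, bring it upright and re-measure.

```bash
python3 -m crank '[{"grip":0.3,"x":-0.1,"y":-0.05,"z":-0.25,"wx":0,"wy":0,"wz":0},{"grip":0.3,"x":-0.05,"y":-0.05,"z":-0.2,"wx":0,"wy":0,"wz":0},{"grip":0.3,"x":0.05,"y":0,"z":0,"wx":0,"wy":-0.4,"wz":0},{"grip":0.3,"x":0.1,"y":0,"z":0,"wx":0,"wy":-0.4,"wz":0},{"grip":0.3,"x":0.1,"y":0,"z":0,"wx":0,"wy":-0.25,"wz":0},{"grip":0.3,"x":0,"y":0,"z":0,"wx":0,"wy":0,"wz":0},{"grip":0.3,"x":0,"y":0,"z":0,"wx":0,"wy":0,"wz":0},{"grip":0.3,"x":0,"y":0,"z":0,"wx":0,"wy":0,"wz":0},{"grip":0.3,"x":0,"y":0,"z":0,"wx":0,"wy":0,"wz":0},{"grip":0.3,"x":0,"y":0,"z":0,"wx":0,"wy":0,"wz":0}]' 120
python3 meas.py;python3 - <<'E'
from cellplan import *
cellnow("held3.npz");plan_cell((.5485,-.2437,.047),172.4,f="held3.npz")
c=dict(np.load("wm.npz"));p,d=c["p"],c["d"];W=cloud(c,d);V=p.max(2)
# lateral columns: block edges & cap/amber at image rows
hsv=cv2.cvtColor(p,cv2.COLOR_RGB2HSV);am=blob((hsv[...,1]>110)&(hsv[...,0]<20)&(hsv[...,2]>40));v,u=np.nonzero(am)
a=np.radians(-7.5);M=np.array([[np.cos(a),np.sin(a)],[-np.sin(a),np.cos(a)]]);L=(W[...,:2]-[.5495,-.2437])@M.T
for lo,hi in((.036,.044),):
    for y0 in(-.01,0.,.01,.02,.03):
        s=(W[...,2]>lo)&(W[...,2]<hi)&(abs(L[...,1]-y0)<.004)&(abs(L[...,0])<.06)&(d>0)
        if s.any(): print("block y",y0,np.percentile(L[...,0][s],[1,99]).round(4))
print("amber local x",np.percentile(L[...,0][am],[1,50,99]).round(4))
cv2.imwrite("pics/w7.png",p[:,:,::-1])
E
```

```text
t: 28.8
eef_pos: [0.546, -0.2545, 0.0948]
tool_rot: [0.175, 0.733, 0.631, -0.185]
contact_force: [0.7, 0.2, -2.7]
gripper_width: 0.452
cap top z 0.1531 top pts lo/hi [[0.5409, -0.2268], [0.5638, -0.208]] face n [-0.132 -0.99   0.044] amber n [-0.141 -0.99  -0.001] amber mean [ 0.5514 -0.2229  0.0975]
tilt deg 0.0 hdg 81.9 win h,w [0.0629] [0.0279] bottom centre est [ 0.5488 -0.2409  0.0533]
block local pct [[-0.0415, -0.0415], [0.0415, 0.0213]]
tcp [ 0.5459 -0.2547  0.0949] p tool [ 0.0327 -0.      0.0293] F [ 0.5 -0.7 -1.8]
cell under [ 0.5488 -0.2409  0.0533] z [-0.    -0.001  1.   ] y hdg 171.9
t 28.85 tcp [ 0.5459 -0.2547  0.0949] target tcp [ 0.5457 -0.2575  0.0886] world d [-0.0002 -0.0028 -0.0063] width 0.450 F [ 0.5 -0.7 -1.8]
 shift rows(cur axes) [0.02 0.   0.23]  (target axes) [0.02 0.   0.23]  rot rows [-0.04 -0.01 -0.06]
block y -0.01 [-0.0415  0.0418]
block y 0.0 [-0.0415  0.0419]
block y 0.01 [-0.0415  0.0417]
block y 0.02 [-0.0416  0.0418]
amber local x [-0.0148 -0.001   0.0131]
```

View pics/w7.png

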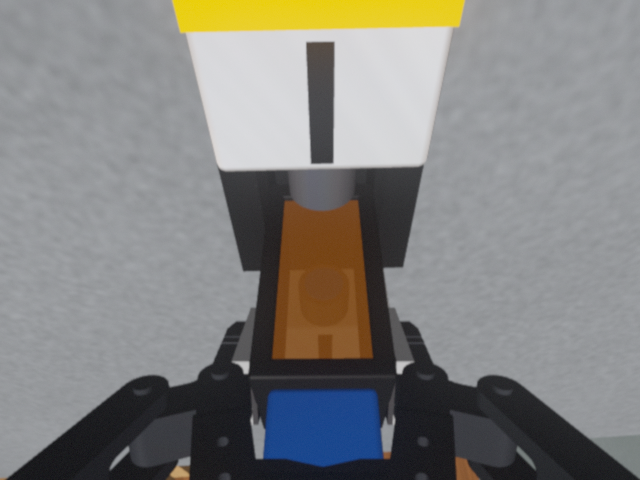

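Wrist view: the block spans (220..420) at the housing and the cell is centred on it to about 1 mm, upright, with the amber foot at (322,200) just clear of the lamp tube. So the sideways fit is right, and the stop at the rim must be a y error that the wrist's slanted depth hides. I'll check y with the fixed side camera, which sees the cell and the photometer together.

```bash
cat > sidechk.py <<'E'
from cellplan import *
a=np.radians(-7.5);M=np.array([[np.cos(a),np.sin(a)],[-np.sin(a),np.cos(a)]]);C=np.array([.5495,-.2437])
def rng(n,L,m,W):
    if m.sum()>15:print(n,m.sum(),"local x,y [2,50,98]",np.percentile(L[m],[2,50,98],axis=0).round(4).tolist(),"z",np.percentile(W[m][:,2],[2,50,98]).round(4))
for f in("top0.npz","side0.npz","live"):
    if f=="live":
        c=dict(bot.camera_params("side"));p,d=bot.read_camera("side");c.update(p=p,d=d);np.savez("sidelive.npz",**c)
    else: c=dict(np.load(f));p,d=c["p"],c["d"]
    W=cloud(c,d);L=(W[...,:2]-C)@M.T;H,S,V=cv2.split(cv2.cvtColor(p,cv2.COLOR_RGB2HSV));print(f)
    ok=(d>0)&(abs(L[...,0])<.06)&(abs(L[...,1])<.13)
    rng(" lamp top",L,ok&(abs(W[...,2]-.074)<.003)&(L[...,1]>.035)&(S<60)|ok&(abs(W[...,2]-.074)<.003)&(L[...,1]>.035)&(H>18)&(H<35)&(S>120),W)
    rng(" det top",L,ok&(abs(W[...,2]-.074)<.003)&(L[...,1]<-.035)&(V>90),W)
    rng(" block top",L,ok&(abs(W[...,2]-.040)<.003)&(abs(L[...,1])<.05),W)
    rng(" floor",L,ok&(abs(W[...,2]-.010)<.003)&(abs(L[...,1])<.03)&(abs(L[...,0])<.03),W)
    if f=="live":
        rng(" amber(-y face)",L,ok&(S>110)&(H<20)&(V>40)&(W[...,2]>.045),W)
        rng(" cap",L,ok&(S>120)&(H>100)&(H<130)&(V>40)&(W[...,2]>.1),W)
        rng(" cap stripe/top",L,ok&(W[...,2]>.150)&(W[...,2]<.165)&(abs(L[...,0])<.012)&(abs(L[...,1])<.025)&(S<70)&(V>120),W)
o=bot.get_obs();print("tcp",np.round(o["eef_pos"],4));cellnow("held3.npz")
E
python3 sidechk.py
```

```text
top0.npz
 lamp top 738 local x,y [2,50,98] [[-0.0329, 0.0462], [-0.0019, 0.0742], [0.0296, 0.1022]] z [0.0714 0.0742 0.0768]
 det top 760 local x,y [2,50,98] [[-0.0332, -0.1004], [-0.0011, -0.0737], [0.03, -0.0471]] z [0.0713 0.0741 0.0768]
 block top 826 local x,y [2,50,98] [[-0.0428, -0.0468], [-0.0118, -0.0084], [0.0398, 0.0389]] z [0.0372 0.0398 0.0427]
 floor 270 local x,y [2,50,98] [[-0.0193, -0.0229], [-0.0002, -0.0052], [0.0213, 0.0135]] z [0.0074 0.0101 0.0128]
side0.npz
 lamp top 820 local x,y [2,50,98] [[-0.0342, 0.0438], [-0.0035, 0.0694], [0.0282, 0.0988]] z [0.0711 0.0731 0.0756]
 det top 1181 local x,y [2,50,98] [[-0.0345, -0.1048], [-0.0052, -0.0808], [0.0284, -0.0518]] z [0.0712 0.0732 0.0757]
 block top 995 local x,y [2,50,98] [[-0.0441, -0.0424], [-0.0159, 0.0105], [0.0381, 0.0448]] z [0.0372 0.0389 0.0418]
 floor 252 local x,y [2,50,98] [[-0.0159, -0.0092], [-0.0012, 0.0101], [0.02, 0.0215]] z [0.0072 0.0094 0.0124]
live
 lamp top 123 local x,y [2,50,98] [[-0.0358, 0.0447], [-0.0159, 0.0769], [0.0235, 0.0987]] z [0.0711 0.0729 0.0755]
 det top 1200 local x,y [2,50,98] [[-0.0345, -0.1048], [-0.0051, -0.0807], [0.0281, -0.0516]] z [0.0712 0.0731 0.0757]
 block top 672 local x,y [2,50,98] [[-0.0449, -0.0433], [-0.0316, -0.0063], [0.0384, 0.045]] z [0.0371 0.039  0.0417]
 floor 130 local x,y [2,50,98] [[-0.0161, -0.0091], [-0.0086, 0.0024], [0.0097, 0.0205]] z [0.0072 0.0093 0.0119]
 amber(-y face) 359 local x,y [2,50,98] [[-0.0169, -0.019], [-0.0036, -0.0168], [0.0095, -0.015]] z [0.0595 0.0916 0.121 ]
 cap 434 local x,y [2,50,98] [[-0.0203, -0.0149], [-0.0102, -0.008], [0.0145, 0.0153]] z [0.1317 0.1507 0.1573]
 cap stripe/top 77 local x,y [2,50,98] [[-0.0085, -0.0136], [-0.0043, 0.0006], [-0.0003, 0.0153]] z [0.1539 0.1562 0.1586]
tcp [ 0.5459 -0.2545  0.0948]
cell under [ 0.5488 -0.2407  0.0532] z [ 0.    -0.001  1.   ] y hdg 171.9
```

The side camera, seeing both in one picture, says x is within 1 mm but the cell is 4.7 mm too far in +y. That agrees with the catch on the +y rim. I'll shift by that amount at this height and verify.

```bash
python3 - <<'E'
from cellplan import *
plan_cell((.5490,-.2454,.047),172.4,f="held3.npz")
E
python3 -m crank '[{"grip":0.3,"x":-0.07,"y":0.02,"z":0.05,"wx":-0.02,"wy":0,"wz":-0.04},{"grip":0.3,"x":-0.05,"y":0.02,"z":0.1,"wx":-0.02,"wy":0,"wz":-0.02},{"grip":0.3,"x":0,"y":0,"z":0,"wx":0,"wy":0,"wz":0},{"grip":0.3,"x":0,"y":0,"z":0,"wx":0,"wy":0,"wz":0},{"grip":0.3,"x":0,"y":0,"z":0,"wx":0,"wy":0,"wz":0},{"grip":0.3,"x":0,"y":0,"z":0,"wx":0,"wy":0,"wz":0},{"grip":0.3,"x":0,"y":0,"z":0,"wx":0,"wy":0,"wz":0},{"grip":0.3,"x":0,"y":0,"z":0,"wx":0,"wy":0,"wz":0},{"grip":0.3,"x":0,"y":0,"z":0,"wx":0,"wy":0,"wz":0},{"grip":0.3,"x":0,"y":0,"z":0,"wx":0,"wy":0,"wz":0}]'
python3 sidechk.py | sed -n '/live/,$p' | grep -v top\
python3 - <<'E'
from cellplan import *
plan_cell((.5490,-.2454,.03),172.4,f="held3.npz")
E
```

```text
t 28.90 tcp [ 0.5459 -0.2545  0.0948] target tcp [ 0.5462 -0.2592  0.0886] world d [ 0.0003 -0.0046 -0.0062] width 0.455 F [-0.7 -0.5 -3.4]
 shift rows(cur axes) [-0.03  0.03  0.26]  (target axes) [-0.03  0.03  0.26]  rot rows [-0.04 -0.01 -0.06]
t: 29.9
eef_pos: [0.5462, -0.2608, 0.0923]
tool_rot: [0.176, 0.73, 0.634, -0.184]
contact_force: [-0.1, 0.1, -2.4]
gripper_width: 0.454
live
 floor 95 local x,y [2,50,98] [[-0.0164, -0.0099], [-0.0103, -0.0007], [0.0031, 0.0214]] z [0.0072 0.0093 0.0121]
 amber(-y face) 344 local x,y [2,50,98] [[-0.0155, -0.0248], [-0.0028, -0.0228], [0.0109, -0.021]] z [0.0591 0.0901 0.1189]
 cap 436 local x,y [2,50,98] [[-0.0194, -0.0211], [-0.0094, -0.0136], [0.015, 0.0084]] z [0.1285 0.149  0.1547]
tcp [ 0.5462 -0.2608  0.0923]
cell under [ 0.549  -0.247   0.0507] z [-0.    -0.001  1.   ] y hdg 172.4
t 29.95 tcp [ 0.5462 -0.2608  0.0923] target tcp [ 0.5462 -0.2592  0.0716] world d [ 0.      0.0016 -0.0207] width 0.455 F [-0.2  0.1 -2.6]
 shift rows(cur axes) [ 0.39 -0.02  0.58]  (target axes) [ 0.39 -0.02  0.57]  rot rows [ 0.   -0.01  0.  ]
```

```bash
python3 -m crank '[{"grip":0.3,"x":0.1,"y":0,"z":0.1,"wx":0,"wy":0,"wz":0},{"grip":0.3,"x":0.1,"y":0,"z":0.1,"wx":0,"wy":0,"wz":0},{"grip":0.3,"x":0.1,"y":0,"z":0.1,"wx":0,"wy":0,"wz":0},{"grip":0.3,"x":0,"y":0,"z":0,"wx":0,"wy":0,"wz":0},{"grip":0.3,"x":0,"y":0,"z":0,"wx":0,"wy":0,"wz":0},{"grip":0.3,"x":0,"y":0,"z":0,"wx":0,"wy":0,"wz":0},{"grip":0.3,"x":0,"y":0,"z":0,"wx":0,"wy":0,"wz":0},{"grip":0.3,"x":0,"y":0,"z":0,"wx":0,"wy":0,"wz":0},{"grip":0.3,"x":0,"y":0,"z":0,"wx":0,"wy":0,"wz":0},{"grip":0.3,"x":0,"y":0,"z":0,"wx":0,"wy":0,"wz":0}]'
python3 - <<'E'
from cellplan import *
cellnow("held3.npz");plan_cell((.5490,-.2454,.03),172.4,f="held3.npz")
E
```

```text
t: 30.95
eef_pos: [0.5471, -0.2571, 0.0789]
tool_rot: [0.176, 0.73, 0.635, -0.184]
contact_force: [-0.1, 0.2, -2.3]
gripper_width: 0.453
cell under [ 0.5499 -0.2433  0.0373] z [-0.    -0.001  1.   ] y hdg 172.4
t 30.95 tcp [ 0.5471 -0.2571  0.0789] target tcp [ 0.5462 -0.2592  0.0716] world d [-0.0009 -0.0021 -0.0073] width 0.453 F [-0.1  0.2 -2.3]
 shift rows(cur axes) [ 0.06 -0.02  0.25]  (target axes) [ 0.06 -0.02  0.25]  rot rows [ 0.   -0.01  0.  ]
```

```bash
python3 -m crank '[{"grip":0.3,"x":-0.06,"y":-0.03,"z":0.04,"wx":0,"wy":0,"wz":0},{"grip":0.3,"x":0.04,"y":0,"z":0.08,"wx":0,"wy":0,"wz":0},{"grip":0.3,"x":0.04,"y":0,"z":0.08,"wx":0,"wy":0,"wz":0},{"grip":0.3,"x":0.04,"y":0,"z":0.08,"wx":0,"wy":0,"wz":0},{"grip":0.3,"x":0,"y":0,"z":0,"wx":0,"wy":0,"wz":0},{"grip":0.3,"x":0,"y":0,"z":0,"wx":0,"wy":0,"wz":0},{"grip":0.3,"x":0,"y":0,"z":0,"wx":0,"wy":0,"wz":0},{"grip":0.3,"x":0,"y":0,"z":0,"wx":0,"wy":0,"wz":0},{"grip":0.3,"x":0,"y":0,"z":0,"wx":0,"wy":0,"wz":0},{"grip":0.3,"x":0,"y":0,"z":0,"wx":0,"wy":0,"wz":0}]'
python3 - <<'E'
from cellplan import *
cellnow("held3.npz");plan_cell((.5490,-.2454,.02),172.4,f="held3.npz")
E
python3 sidechk.py | sed -n '/live/,$p' | grep -v top\
```

```text
t: 31.95
eef_pos: [0.5459, -0.2598, 0.0699]
tool_rot: [0.176, 0.73, 0.635, -0.184]
contact_force: [0.6, 0.1, -2.3]
gripper_width: 0.453
cell under [ 0.5487 -0.246   0.0283] z [-0.    -0.001  1.   ] y hdg 172.4
t 31.95 tcp [ 0.5459 -0.2598  0.0699] target tcp [ 0.5462 -0.2592  0.0616] world d [ 0.0003  0.0006 -0.0083] width 0.453 F [ 0.6  0.1 -2.3]
 shift rows(cur axes) [0.16 0.   0.23]  (target axes) [0.16 0.   0.23]  rot rows [ 0.   -0.01  0.  ]
live
 amber(-y face) 238 local x,y [2,50,98] [[-0.0162, -0.0239], [-0.0044, -0.0219], [0.0102, -0.0204]] z [0.0495 0.0761 0.0983]
 cap 430 local x,y [2,50,98] [[-0.0199, -0.0201], [-0.0093, -0.0124], [0.015, 0.0103]] z [0.1059 0.1264 0.1328]
tcp [ 0.546  -0.2597  0.0699]
cell under [ 0.5488 -0.2459  0.0283] z [-0.    -0.001  1.   ] y hdg 172.4
```

The cell is inside the well mouth, upright, with no force, and the side camera has y within 0.2 mm. Continuing down.

```bash
python3 -m crank '[{"grip":0.3,"x":0.06,"y":0,"z":0.08,"wx":0,"wy":0,"wz":0},{"grip":0.3,"x":0.05,"y":0,"z":0.09,"wx":0,"wy":0,"wz":0},{"grip":0.3,"x":0.05,"y":0,"z":0.09,"wx":0,"wy":0,"wz":0},{"grip":0.3,"x":0.05,"y":0,"z":0.09,"wx":0,"wy":0,"wz":0},{"grip":0.3,"x":0,"y":0,"z":0,"wx":0,"wy":0,"wz":0},{"grip":0.3,"x":0,"y":0,"z":0,"wx":0,"wy":0,"wz":0},{"grip":0.3,"x":0,"y":0,"z":0,"wx":0,"wy":0,"wz":0},{"grip":0.3,"x":0,"y":0,"z":0,"wx":0,"wy":0,"wz":0},{"grip":0.3,"x":0,"y":0,"z":0,"wx":0,"wy":0,"wz":0},{"grip":0.3,"x":0,"y":0,"z":0,"wx":0,"wy":0,"wz":0}]'
python3 - <<'E'
from cellplan import *
cellnow("held3.npz");plan_cell((.5490,-.2454,.01),172.4,f="held3.npz")
E
```

```text
t: 33.0
eef_pos: [0.5463, -0.2595, 0.0565]
tool_rot: [0.176, 0.73, 0.635, -0.184]
contact_force: [-0.7, 0.3, -2.1]
gripper_width: 0.454
cell under [ 0.5491 -0.2457  0.0149] z [-0.    -0.001  1.   ] y hdg 172.4
t 33.00 tcp [ 0.5463 -0.2595  0.0565] target tcp [ 0.5462 -0.2592  0.0516] world d [-0.0001  0.0003 -0.0049] width 0.454 F [-0.7  0.3 -2.1]
 shift rows(cur axes) [ 0.09 -0.01  0.14]  (target axes) [ 0.09 -0.01  0.14]  rot rows [ 0.   -0.01  0.  ]
```

```bash
python3 -m crank '[{"grip":0.3,"x":0.025,"y":0,"z":0.045,"wx":0,"wy":0,"wz":0},{"grip":0.3,"x":0.025,"y":0,"z":0.045,"wx":0,"wy":0,"wz":0},{"grip":0.3,"x":0.025,"y":0,"z":0.045,"wx":0,"wy":0,"wz":0},{"grip":0.3,"x":0.025,"y":0,"z":0.045,"wx":0,"wy":0,"wz":0},{"grip":0.3,"x":0,"y":0,"z":0,"wx":0,"wy":0,"wz":0},{"grip":0.3,"x":0,"y":0,"z":0,"wx":0,"wy":0,"wz":0},{"grip":0.3,"x":0,"y":0,"z":0,"wx":0,"wy":0,"wz":0},{"grip":0.3,"x":0,"y":0,"z":0,"wx":0,"wy":0,"wz":0},{"grip":0.3,"x":0,"y":0,"z":0,"wx":0,"wy":0,"wz":0},{"grip":0.3,"x":0,"y":0,"z":0,"wx":0,"wy":0,"wz":0}]'
python3 - <<'E'
from cellplan import *
cellnow("held3.npz")
E
python3 sidechk.py | sed -n '/live/,$p' | grep -v top\
```

```text
t: 34.0
eef_pos: [0.547, -0.2593, 0.0548]
tool_rot: [0.177, 0.73, 0.634, -0.186]
contact_force: [0.3, 1.6, 0.4]
gripper_width: 0.453
cell under [ 0.5498 -0.2456  0.0132] z [-0.     0.004  1.   ] y hdg 172.4
live
 amber(-y face) 159 local x,y [2,50,98] [[-0.0155, -0.0236], [-0.0039, -0.0213], [0.011, -0.0197]] z [0.0483 0.068  0.0853]
 cap 328 local x,y [2,50,98] [[-0.0191, -0.019], [-0.0087, -0.0089], [0.015, 0.0102]] z [0.1006 0.114  0.1184]
tcp [ 0.547  -0.2593  0.0548]
cell under [ 0.5498 -0.2457  0.0131] z [-0.     0.004  1.   ] y hdg 172.4
```

It has stopped with floor contact at the expected depth, upright. Opening gently.

```bash
python3 -m crank '[{"grip":0.46,"x":0,"y":0,"z":0,"wx":0,"wy":0,"wz":0},{"grip":0.48,"x":0,"y":0,"z":0,"wx":0,"wy":0,"wz":0},{"grip":0.51,"x":0,"y":0,"z":0,"wx":0,"wy":0,"wz":0},{"grip":0.55,"x":0,"y":0,"z":0,"wx":0,"wy":0,"wz":0},{"grip":0.65,"x":0,"y":0,"z":0,"wx":0,"wy":0,"wz":0},{"grip":0.8,"x":0,"y":0,"z":0,"wx":0,"wy":0,"wz":0},{"grip":1,"x":0,"y":0,"z":0,"wx":0,"wy":0,"wz":0},{"grip":1,"x":0,"y":0,"z":0,"wx":0,"wy":0,"wz":0},{"grip":1,"x":0,"y":0,"z":0,"wx":0,"wy":0,"wz":0},{"grip":1,"x":0,"y":0,"z":0,"wx":0,"wy":0,"wz":0}]' 40
python3 sidechk.py | sed -n '/live/,$p' | grep -v top\
```

```text
t: 35.05
eef_pos: [0.5476, -0.2602, 0.0554]
tool_rot: [0.178, 0.73, 0.633, -0.185]
contact_force: [-0.8, -0.2, 0.1]
gripper_width: 0.999
live
 amber(-y face) 155 local x,y [2,50,98] [[-0.0149, -0.0229], [-0.0033, -0.0211], [0.0115, -0.0193]] z [0.0469 0.0673 0.0837]
 cap 311 local x,y [2,50,98] [[-0.0169, -0.0192], [-0.0079, -0.0093], [0.0118, 0.0098]] z [0.1007 0.1135 0.1168]
tcp [ 0.5475 -0.2602  0.0554]
cell under [ 0.5504 -0.2466  0.0138] z [-0.001  0.005  1.   ] y hdg 172.4
```

```bash
python3 -m crank '[{"grip":1,"x":0,"y":0,"z":-0.3,"wx":0,"wy":0,"wz":0},{"grip":1,"x":-0.05,"y":0,"z":-0.6,"wx":0,"wy":0,"wz":0},{"grip":1,"x":-0.1,"y":0,"z":-0.8,"wx":0,"wy":0,"wz":0},{"grip":1,"x":-0.1,"y":0,"z":-0.9,"wx":0,"wy":0,"wz":0},{"grip":1,"x":-0.1,"y":0,"z":-1,"wx":0,"wy":0,"wz":0},{"grip":1,"x":0,"y":0,"z":-1,"wx":0,"wy":0,"wz":0},{"grip":1,"x":0,"y":0,"z":-1,"wx":0,"wy":0,"wz":0},{"grip":1,"x":0,"y":0,"z":-0.7,"wx":0,"wy":0,"wz":0},{"grip":1,"x":0,"y":0,"z":0,"wx":0,"wy":0,"wz":0},{"grip":1,"x":0,"y":0,"z":0,"wx":0,"wy":0,"wz":0}]'
python3 sidechk.py | sed -n '/live/,$p'
python3 - <<'E'
from h import *
from station import bot
ims=[]
for n in("wrist","top"):
    c=dict(bot.camera_params(n));p,d=bot.read_camera(n);c.update(p=p,d=d);np.savez(n+"9.npz",**c)
    W=cloud(c,d);L=(W[...,:2]-[.5495,-.2437])@np.array([[.9914,-.1305],[.1305,.9914]]).T
    m=(d>0)&(abs(L[...,0])<.03)&(abs(L[...,1])<.03)&(abs(W[...,2]-.116)<.006)
    if m.sum()>30: m=blob(m);print(n,"cap top z",np.median(W[m][:,2]).round(4),"rect",rect(c,m,.116))
    ims.append(p)
s=dict(np.load("sidelive.npz"))["p"]
cv2.imwrite("pics/fin.png",np.hstack([cv2.resize(ims[0],(400,300)),cv2.resize(s[250:430,330:570],(400,300))])[:,:,::-1])
print(np.round(bot.get_obs()["contact_force"],1))
E
```

```text
t: 36.1
eef_pos: [0.5542, -0.1695, 0.2352]
tool_rot: [0.177, 0.73, 0.634, -0.184]
contact_force: [-0.9, 0.5, -0.0]
gripper_width: 1.001
live
 lamp top 812 local x,y [2,50,98] [[-0.0342, 0.0447], [-0.0037, 0.0706], [0.028, 0.099]] z [0.0712 0.0731 0.0755]
 det top 1191 local x,y [2,50,98] [[-0.0343, -0.1049], [-0.0055, -0.0802], [0.0284, -0.0518]] z [0.0712 0.0732 0.0757]
 block top 686 local x,y [2,50,98] [[-0.0447, -0.0432], [-0.0312, -0.006], [0.038, 0.045]] z [0.0371 0.039  0.042 ]
 amber(-y face) 147 local x,y [2,50,98] [[-0.0146, -0.0231], [-0.003, -0.0212], [0.0117, -0.0198]] z [0.0497 0.0675 0.0818]
 cap 308 local x,y [2,50,98] [[-0.0168, -0.0192], [-0.0078, -0.0094], [0.0116, 0.0097]] z [0.1007 0.1138 0.1166]
tcp [ 0.5543 -0.1694  0.2351]
cell under [ 0.5572 -0.1558  0.1935] z [-0.002  0.002  1.   ] y hdg 172.5
wrist cap top z 0.1154 rect [ 550.9 -242.1   35.9   29.6   82.8]
top cap top z 0.1159 rect [ 554.4 -257.1   19.5    9.1   23.2]
[ 0.1 -0.7 -0.1]
```

View pics/fin.png

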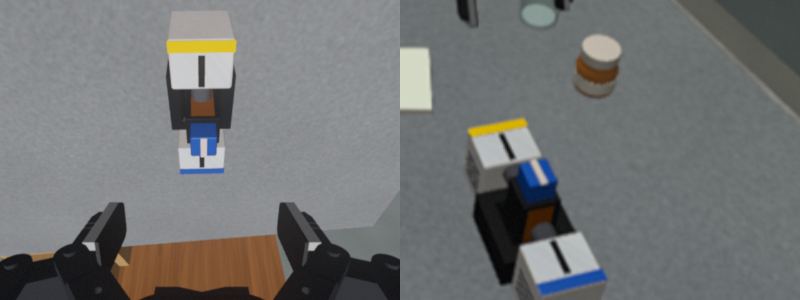

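Seated: the cap top reads 0.1154–0.1159 m against the required 0.116, the stripe lies along the light path, and the gripper is clear. Handing in.

```bash
python3 -c "
from station import bot
print(bot.hand_in(), bot.get_obs()['t'])"
```

```text
the job is handed in; nothing more can be done
the job is handed in; nothing more can be done
```

I lifted the cell from the rest, stood it upright on the tile and let go. I then regrasped it, seated it in the photometer well with its windows along the light path, let go and handed in at about 36 s. The hand-in gives no verdict.

**On the tile:** the cap top was at 0.116 m, as it should be. The cell was square to within 1° and about 27 mm from the tile centre.

**In the well:** two lowerings stopped on the rim chamfer, and the cell pivoted in the pads by about 19° and then 7°. It stayed gripped each time. I lifted it, brought it upright and corrected y by 4.7 mm from the side camera; the third try went in without force.

**Last checks:**
- **Depth:** the cap top read 0.1154 m (wrist) and 0.1159 m (top), against 0.116 m for a seated cell.
- **Direction:** the stripe lies along the light path to within about 1°.
- **Centring:** the side camera put the cell within about 1 mm of the well centre.
- **Robot:** the gripper was open and clear, with contact force near zero.
- **Bystanders:** the jar stood where it was in the last view. The beaker was only partly in that view, and I last saw the wash bottle in place after the tile step; I did not measure how far any of the three had moved.

**Disagreements:** the wrist and side cameras differed by about 2 mm in y; I trusted the side camera because it saw the cell and photometer together. The top camera's final cap outline was partly hidden by the arm, so I used only its height. The rest's origin also turned out to be about 10 mm off the centre of its baseplate.

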